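# Fetch the spanner caddy with the pull hook and load it

### The arm

A 6-joint arm with a two-finger parallel gripper is mounted at the origin on the work surface. World frame = base frame: x ahead of the robot, y to its left, z up, the work surface at z = 0. Lengths are in m, angles in rad, forces in N, time in s.
With the tool pointing down it reaches from about 0.35 to 0.775 m from the base axis. Payload 7.3 kg.
Tool frame: the origin (TCP) lies at the very end of the fingers, on their centre line; the grasp point (between the pads) lies 19 mm behind it (env.grip_point_offset is the distance from the TCP to the grasp point, in m); z points along the fingers, y is the direction in which the jaws open and shut (so a half turn about z gives the same grasp; the last joint's range is limited). The gripper opens to 92 mm and grips with 3 to 60 N. Pads are 19 mm wide; open, the fingers measure 130 mm over their backs; the gripper's body (75 mm by 190 mm) begins 47 mm behind the grasp point.
Start: joints at [1.036, 0.342, 1.524, -0, 1.275, -0.146], TCP at [0.199, 0.486, 0.227] pointing down, gripper open.
Joint ranges: [-2.53, 2.53], [-0.77, 2.02], [0.04, 2.7], [-1, 4.14], [0.28, 2.66], [-3.11, 3.11]. Speed limits (rad/s): [2.57, 2.57, 3.14, 3.14, 3.14, 3.14].

### API

Orientations are given as a 3x3 rotation matrix whose columns are the frame's x, y, z axes.
In Python, from rig import readout, viewer, job, env gives the robot as it stands.
- The arm moves only by the tool jog_arm, never from a script. Its argument "commands" is a list that holds one entry, the list of rows, each a list of 7 numbers: the shift along the tool's x, y, z in mm, then the turn, a rotation vector about the tool's x, y, z in degrees, then the gripper command: -1 is fully open, 1 is shut, values between are in proportion. In form: [[[tx, ty, tz, wx, wy, wz, grip], ...]]. A call has 1 to 20 rows; each row is the pose to reach, as a shift and turn from the pose measured when the call began, along the tool's axes at that moment; what a row does not reach only later rows make up. A row lasts 1/8 s, in which the tool goes at most 62.5 mm and 10.7 degrees, less where a joint would pass 70% of its speed; a pose out of reach is approached as far as the arm can. A call with a gripper value outside its range is refused whole. The fingers move at their own pace and stop on an object; "squeeze" is the grip in N (left out, the last holds). Time passes only in rows, so rows that repeat a pose let the fingers close. It gives the time, the measured TCP pose, the force and the opening at its end, in the units of the state.
- readout.read_state(): the state, without advancing time (a new reading comes with each control period).
- viewer.capture(name): name is "side" or "top"; returns the picture (420x560x3 uint8, red, green, blue); there is no depth.
- viewer.camera_params(name): a dict with "intrinsics" (3x3 intrinsics, pixels), "k1" (the pictures are not rectified: a ray, as slopes to the right and down, at radius r is drawn at 1 + k1 r^2 times it, then the intrinsics apply), "rvec" (rotation vector, rad) and "tvec" (3), from world to camera coordinates, as OpenCV has them. Camera axes: x right, y down, z forward; pixel columns grow to the right and rows downward; lengths in m; the calibration is good to about 2 mm. A picture is of the moment at which its call begins. camera_params takes no time and is no camera call.
- job.job_done(): hands the job in, once; it reports no verdict.
The state is a dict: "time": time; "joint_positions": joint angles; "qvel": joint speeds; "tau": joint torques, N m; "eef_pos": TCP position; "ee_rot": TCP orientation; "wrist_force": force on the tool from outside, world axes, zero at the start; "ft_torque": the same for the moment, N m; "finger_gap": finger opening in m.
Only numpy, scipy, OpenCV 4.12 (cv2) and the standard library are available. Lean on these libraries where they do the work, as an engineer would, in place of code of your own. Each camera call takes 0.05 s, during which the arm holds its last target.

### The job

Take the pull hook from its tray, hook it behind the front wall of the white caddy and drag the caddy into the yellow outline without the gripper itself touching the caddy, and put the hook back lying in its tray. Then load every spanner that is there into the pocket of its own colour, back pocket first (red, then blue, then yellow): pinch it by the ring end, lift it and ease the grip little by little so that it swings to hang straight down, clamp it again above the height of the caddy and stand it jaw down on the pocket floor. Let go of everything and do not disturb the torch, the screwdriver or the fuse carrier.

Things in the scene. Friction and masses are not known exactly. Their poses are not given: they have to be found in the camera images.
- caddy: Loose white plastic caddy, 0.6 kg. Origin: centre of its underside. Base plate 196 (x) by 90 (y) by 5 mm; on it four open compartments in a row along x, 180 by 60 mm outside, rim 95 mm high, walls 4 mm. From its front (-x, facing the robot): a plain hook compartment, then pockets marked yellow, blue, red by strips on the side walls. Slides when pulled with 3 to 7 N.
- hook_bay (a point): Centre of the mouth of the caddy's plain front hook compartment, at rim height: 95 mm above the bench, 66 mm in front of the caddy's origin, 24 mm behind the outer face of its front wall. Compartment inside 40 (x) by 52 (y) mm, 90 mm deep. Axes as the caddy. (A spanner left leaning forward in its pocket can stand in the way of the next pocket; nudged back before release it leans back.)
- bay: Parking outline painted in yellow on the bench, 300 (x) by 170 (y) mm, flat; origin at its centre; fixed during a run. The caddy starts about 0.14 to 0.18 m beyond it (+x).
- tray: Grey shallow fixed tool tray, 280 (x) by 110 (y) mm outside, walls 4 mm thick and 14 mm high, floor top at 4 mm. Origin: centre of its underside.
- hook_grip (a point): Grip point of the pull hook (0.2 kg), near its centre of mass, 30 mm above the underside of a wooden handle 120 (x) by 28 (y) by 50 (z) mm reaching from 90 mm behind this point to 30 mm ahead. It stands in the tray. A rod 8 mm thick, axis 10 mm above this point, runs ahead (+x) and 120 mm ahead of this point bends straight down to the tip. +z up.
- hook_tip (a point): Lowest end of the hook's down-turned tip, 120 mm ahead (+x) of hook_grip and 30 mm below it, level with the handle's underside; the down-turned part is 8 mm thick and reaches 32 mm below the underside of the rod. Axes as hook_grip.
- torch: Chrome torch standing on its head, 54 mm across, 146 mm high. Origin: centre of its underside. Bystander, leave alone.
- screwdriver: Screwdriver with black rubber grip lying on the bench, about 200 mm long, handle towards its own -x. Bystander, leave alone.
- fuse: Green ceramic fuse carrier with brass blades, about 104 by 32 by 37 mm, lying on the bench. Origin: centre of its underside. Bystander, leave alone.
- red_ring (a point): Centre (half-way up) of the ring end of the loose steel spanner with red tape (may be absent), 0.15 to 0.22 kg, lying flat. Ring 28 mm across, 16 mm thick. Axes: +x from jaw to ring, +z across the thickness, up at the start. Centre of mass 80 mm from here. Pinched across the ring (along y) and eased from 50 N (stiff) in steps to 4 or 5 N, it turns from about 25 N on and hangs (shake out any last lean); eased at once to 3 N it swings out of the grip.
- red_jaw (a point): Middle of the jaw end of the red spanner, 140 mm from red_ring along its -x. Shank 16 mm wide, 8 mm thick, with red tape; open jaw 38 mm wide, 30 mm long, 9 mm thick, its end rounded; undersides all flush. Axes as red_ring. Once hanging, the jaw is some 8 mm beyond plumb, away from the side where it lay. The red pocket: centre of its floor at x = 66 mm, y = 0, z = 5 mm in the caddy's frame, inside 40 (x) by 52 (y) mm, 90 mm deep.
- blue_ring (a point): Centre (half-way up) of the ring end of the loose steel spanner with blue tape (may be absent), 0.15 to 0.22 kg, lying flat. Ring 28 mm across, 16 mm thick. Axes: +x from jaw to ring, +z across the thickness, up at the start. Centre of mass 80 mm from here. Pinched across the ring (along y) and eased from 50 N (stiff) in steps to 4 or 5 N, it turns from about 25 N on and hangs (shake out any last lean); eased at once to 3 N it swings out of the grip.
- blue_jaw (a point): Middle of the jaw end of the blue spanner, 140 mm from blue_ring along its -x. Shank 16 mm wide, 8 mm thick, with blue tape; open jaw 38 mm wide, 30 mm long, 9 mm thick, its end rounded; undersides all flush. Axes as blue_ring. Once hanging, the jaw is some 8 mm beyond plumb, away from the side where it lay. The blue pocket: centre of its floor at x = 22 mm, y = 0, z = 5 mm in the caddy's frame, inside 40 (x) by 52 (y) mm, 90 mm deep.
- yellow_ring (a point): Centre (half-way up) of the ring end of the loose steel spanner with yellow tape (may be absent), 0.15 to 0.22 kg, lying flat. Ring 28 mm across, 16 mm thick. Axes: +x from jaw to ring, +z across the thickness, up at the start. Centre of mass 80 mm from here. Pinched across the ring (along y) and eased from 50 N (stiff) in steps to 4 or 5 N, it turns from about 25 N on and hangs (shake out any last lean); eased at once to 3 N it swings out of the grip.
- yellow_jaw (a point): Middle of the jaw end of the yellow spanner, 140 mm from yellow_ring along its -x. Shank 16 mm wide, 8 mm thick, with yellow tape; open jaw 38 mm wide, 30 mm long, 9 mm thick, its end rounded; undersides all flush. Axes as yellow_ring. Once hanging, the jaw is some 8 mm beyond plumb, away from the side where it lay. The yellow pocket: centre of its floor at x = -22 mm, y = 0, z = 5 mm in the caddy's frame, inside 40 (x) by 52 (y) mm, 90 mm deep.

How it is judged:
On the way, in this order (a step that is already met when the one before it is completed fails the run):
1. the caddy has been dragged into the yellow outline, standing on the bench (x of caddy in the frame of bay between -0.055 and 0.055 m and y of caddy in the frame of bay between -0.05 and 0.05 m and height (world z) of caddy below 0.008 m and angle between caddy's own z axis and vertical below 0.08 rad), for 0.2 s.
2. the red spanner (if present) hangs vertical from the fingers, ring up, clear of the bench (contact force between the fingers and spanner_red above 0.5 N and angle between red_ring's own x axis and vertical below 0.3 rad and height (world z) of red_ring above 0.175 m), for 0.3 s.
3. the red spanner stands released, jaw on the floor of the red pocket (x of red_jaw in the frame of caddy between 0.045 and 0.087 m and y of red_jaw in the frame of caddy between -0.027 and 0.027 m and z of red_jaw in the frame of caddy below 0.025 m and angle between red_ring's own x axis and vertical below 0.6 rad and contact force between the fingers and spanner_red below 0.05 N), for 0.2 s.
4. the blue spanner (if present) hangs vertical from the fingers, ring up, clear of the bench (contact force between the fingers and spanner_blue above 0.5 N and angle between blue_ring's own x axis and vertical below 0.3 rad and height (world z) of blue_ring above 0.175 m), for 0.3 s.
5. the blue spanner stands released, jaw on the floor of the blue pocket (x of blue_jaw in the frame of caddy between 0.001 and 0.043 m and y of blue_jaw in the frame of caddy between -0.027 and 0.027 m and z of blue_jaw in the frame of caddy below 0.025 m and angle between blue_ring's own x axis and vertical below 0.6 rad and contact force between the fingers and spanner_blue below 0.05 N), for 0.2 s.
6. the yellow spanner (if present) hangs vertical from the fingers, ring up, clear of the bench (contact force between the fingers and spanner_yellow above 0.5 N and angle between yellow_ring's own x axis and vertical below 0.3 rad and height (world z) of yellow_ring above 0.175 m), for 0.3 s.
7. the yellow spanner stands released, jaw on the floor of the yellow pocket (x of yellow_jaw in the frame of caddy between -0.043 and -0.001 m and y of yellow_jaw in the frame of caddy between -0.027 and 0.027 m and z of yellow_jaw in the frame of caddy below 0.025 m and angle between yellow_ring's own x axis and vertical below 0.6 rad and contact force between the fingers and spanner_yellow below 0.05 N), for 0.2 s.
At the end, for the whole second after the job is handed in: Caddy flat, its centre within 55 mm (x) and 50 mm (y) of the outline's centre; every spanner present released and still in its colour's pocket, ring up, jaw end within 20 mm of its floor, leaning under 0.6 rad; hook released and still, wholly in the tray (all of step 1 and all of step 3 and all of step 5 and all of step 7 and linear speed of each of spanner_red, spanner_blue, spanner_yellow below 0.05 m/s and x of hook_grip in the frame of tray between -0.13 and 0.13 m and y of hook_grip in the frame of tray between -0.05 and 0.05 m and x of hook_tip in the frame of tray between -0.14 and 0.14 m and y of hook_tip in the frame of tray between -0.055 and 0.055 m and height (world z) of hook_grip below 0.045 m and linear speed of hook below 0.03 m/s); the robot touches nothing.
It fails at once if the gripper or arm pushes the caddy (contact force between any of the arm, the fingers and caddy above 2 N).
It fails at once if the caddy is tipped over or lifted (angle between caddy's own z axis and vertical above 0.5 rad or height (world z) of caddy above 0.05 m).
It fails at once if the torch is disturbed (distance of torch from where it was at the start of the episode above 0.03 m).
It fails at once if the screwdriver is disturbed (distance of screwdriver from where it was at the start of the episode above 0.03 m).
It fails at once if the fuse carrier is disturbed (distance of fuse from where it was at the start of the episode above 0.03 m).
Of spanner_red, spanner_blue, spanner_yellow only 2 to 3 are there at a start; the rules pass over those that are not, and their reading is None.
At some moment in a run one of spanner_red, spanner_blue, spanner_yellow may be knocked a few centimetres aside while the robot is not near it.
It also fails if it takes over 210 s, if anything falls off the work surface, if the arm or the gripper's body presses on something with over 40 N, if the wrist force passes 120 N, or if a joint passes its speed limit or range.

## Working session

There is one attempt and no reset: what is moved stays moved. The work goes in short steps, Python scripts to look and compute and a tool call to move; the robot and the scene stay as the last step left them, time stands still between calls to the robot, and variables do not carry over. Pictures are saved under pics/ and viewed, and the job is handed in when it is done.

Besides the shell and the picture viewer there is one more tool, called after "Emit:" as a command line: name --argument value ..., lists and objects as JSON in quotes. jog_arm: Moves the arm, as the interface text tells. Its arguments: {"type":"object","properties":{"commands":{"type":"array","items":{"type":"array","items":{"type":"array","items":{"type":"number"}}}},"squeeze":{"type":"number"}},"required":["commands"]}

```bash
ls; mkdir -p pics
python3 - <<'E'
from rig import readout, viewer, job, env
import cv2
s=readout.read_state(); print(s)
print(env.grip_point_offset)
for n in("side","top"):
    cv2.imwrite(f"pics/{n}0.png",viewer.capture(n)[:,:,::-1]); print(viewer.camera_params(n))
E
```

```text
pics
{'time': 0.0, 'joint_positions': array([ 1.03598978e+00,  3.42683923e-01,  1.52504548e+00, -4.83044480e-06,
        1.27540764e+00, -1.45998869e-01]), 'qvel': array([-0.00101836, -0.00068504,  0.00091907,  0.00051514,  0.00043472,
        0.00031192]), 'tau': array([ 1.44718622e-03, -4.31253290e+01, -2.44218332e+01,  7.18697486e-02,
        5.58645430e-02, -1.32069599e-04]), 'eef_pos': array([0.19878158, 0.48545422, 0.22605518]), 'ee_rot': array([[-9.25362157e-01,  3.79083453e-01, -7.83157849e-04],
       [ 3.79084198e-01,  9.25361226e-01, -1.33109357e-03],
       [ 2.20108362e-04, -1.52862638e-03, -9.99998807e-01]]), 'wrist_force': array([ 0.63440439, -0.12243163, -0.78618031]), 'ft_torque': array([0.00083692, 0.01111116, 0.00131799]), 'finger_gap': 0.09178455251398879}
0.0188
{'intrinsics': array([[499.52425323,   0.        , 287.83171545],
       [  0.        , 499.52425323, 213.06140224],
       [  0.        ,   0.        ,   1.        ]]), 'k1': -0.17868240822304055, 'rvec': array([ 2.42848905, -0.49189159,  0.16843746]), 'tvec': array([-0.58849443,  0.22143516,  1.3207763 ])}
{'intrinsics': array([[467.03750017,   0.        , 280.8679184 ],
       [  0.        , 467.03750017, 210.93820793],
       [  0.        ,   0.        ,   1.        ]]), 'k1': 0.031693761682625936, 'rvec': array([ 2.08757586, -2.13097318,  0.23820013]), 'tvec': array([-0.03622828,  0.61141045,  1.18159026])}
```

View pics/side0.png

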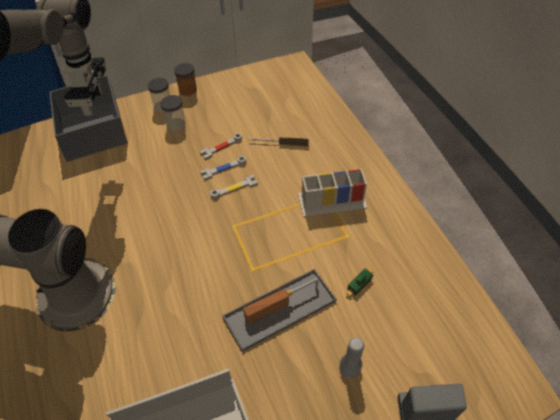

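View pics/top0.png

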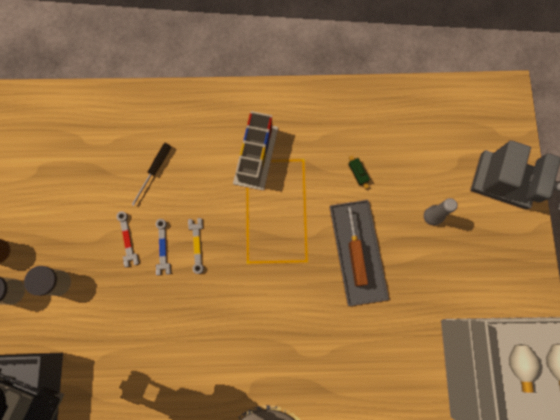

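```bash
cat > h.py <<'E'
from rig import readout, viewer, job, env
import cv2, numpy as np
def cam(n):
    p=viewer.camera_params(n); d=np.array([p['k1'],0,0,0,0.]); return p,d
def proj(n,X):
    p,d=cam(n); return cv2.projectPoints(np.atleast_2d(np.array(X,float)),p['rvec'],p['tvec'],p['intrinsics'],d)[0][:,0]
def ray(n,uv):
    p,d=cam(n)
    # invert r(1+k r^2)
    u=np.atleast_2d(np.array(uv,float)); K=p['intrinsics']
    m=np.c_[(u[:,0]-K[0,2])/K[0,0],(u[:,1]-K[1,2])/K[1,1]]; q=m.copy()
    for _ in range(50): q=m/(1+p['k1']*(q**2).sum(1,keepdims=True))
    R=cv2.Rodrigues(p['rvec'])[0]; c=-R.T@p['tvec']
    return c,np.c_[q,np.ones(len(q))]@R
def w(n,uv,z):
    c,r=ray(n,uv); t=(z-c[2])/r[:,2]; return c+r*t[:,None]
def tri(us,ut):
    A=[];b=[]
    for n,u in(("side",us),("top",ut)):
        c,r=ray(n,u); r=r[0]/np.linalg.norm(r[0]); P=np.eye(3)-np.outer(r,r); A.append(P); b.append(P@c)
    x,res,_,_=np.linalg.lstsq(np.vstack(A),np.hstack(b),rcond=None); return x,np.sqrt(res)
def snap(n,tag,crop=None,s=1,img=None):
    im=viewer.capture(n)[:,:,::-1] if img is None else img
    im=im.copy(); cv2.imwrite(f"pics/{tag}_full.png",im)
    if crop:
        x0,y0,x1,y1=crop; im=cv2.resize(im[y0:y1,x0:x1],None,fx=s,fy=s,interpolation=cv2.INTER_CUBIC)
        # tick marks
        for x in range(-(-x0//10)*10,x1,10):
            cv2.line(im,((x-x0)*s,0),((x-x0)*s,8 if x%50 else 20),(255,255,255),1)
            if x%50==0: cv2.putText(im,str(x),((x-x0)*s+2,20),0,.4,(255,255,255),1)
        for y in range(-(-y0//10)*10,y1,10):
            cv2.line(im,(0,(y-y0)*s),(8 if y%50 else 20,(y-y0)*s),(255,255,255),1)
            if y%50==0: cv2.putText(im,str(y),(2,(y-y0)*s-2),0,.4,(255,255,255),1)
    cv2.imwrite(f"pics/{tag}.png",im)
def st():
    s=readout.read_state(); np.set_printoptions(precision=4,suppress=True)
    print("t",round(s['time'],2),"p",s['eef_pos'],"F",s['wrist_force'],"gap",round(s['finger_gap'],4)); print(s['ee_rot'].round(3).tolist(),"q",s['joint_positions']); return s
E
python3 - <<'E'
from h import *
t=cv2.imread("pics/top0.png"); s=cv2.imread("pics/side0.png")
snap("top","t_a",(230,100,390,310),3 if 0 else 3,t) if 0 else None
snap("top","t_a",(225,100,395,310),2,t)
snap("top","t_a",(225,100,325,200),6,t)
snap("top","t_b",(320,190,400,310),5,t)
snap("top","t_c",(105,200,215,285),7,t)
snap("side","s_a",(290,160,380,225),8,s)
snap("side","s_b",(215,265,345,350),6,s)
E
```

```text
(no output)
```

View pics/t_a.png

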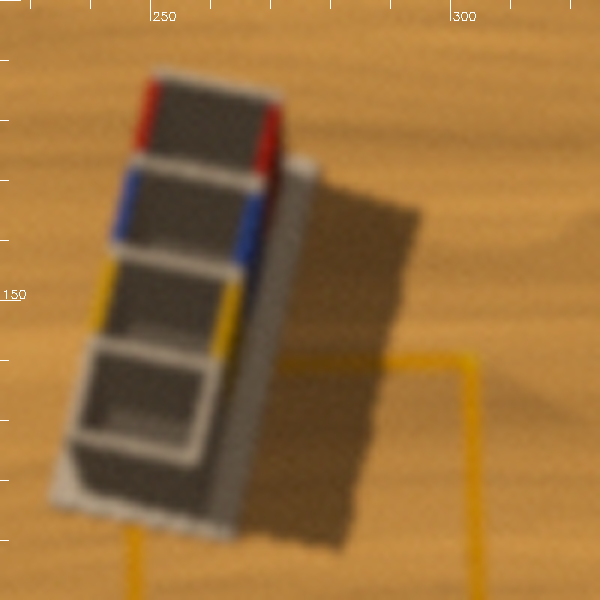

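View pics/t_b.png

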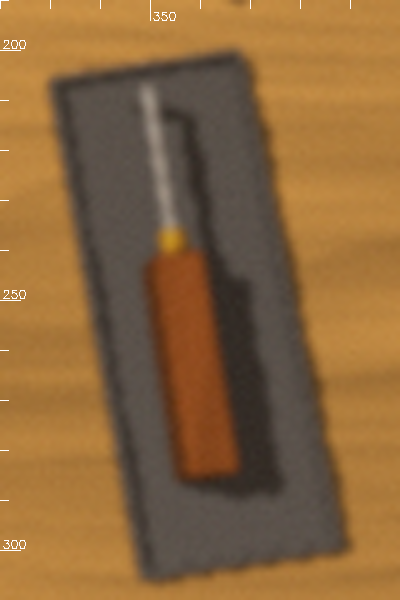

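View pics/t_c.png

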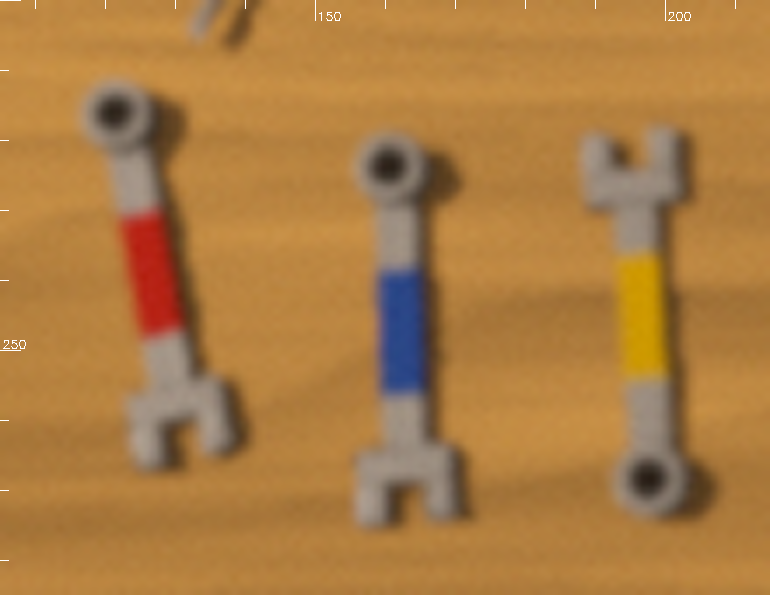

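View pics/s_a.png

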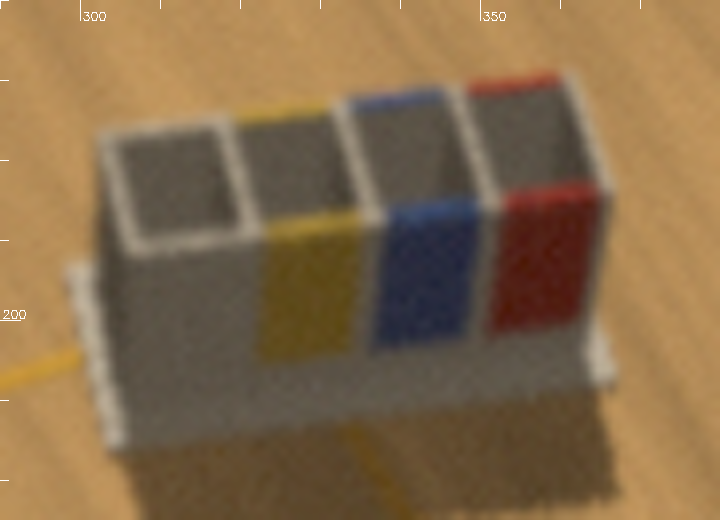

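View pics/s_b.png

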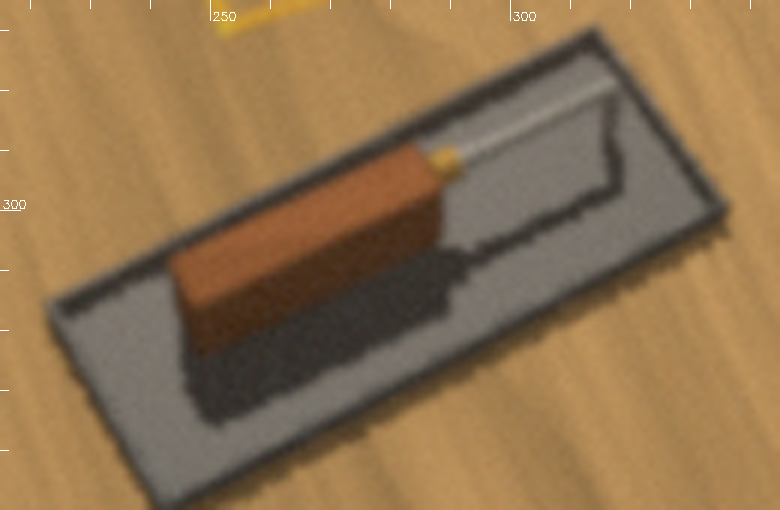

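Run:
```python
from h import *
np.set_printoptions(precision=4,suppress=True)
print("rim top",w("top",[(250.5,112.3),(271,115.5),(237,173),(257.5,177.5)],.095))
print("base top",w("top",[(234,183.5),(264,189.5),(277,127)],.005))
print("rim side",w("side",[(303,176.5),(306.5,190.5),(366,183),(361.5,169.5)],.095))
print("base side",w("side",[(298.5,193),(304.5,215),(366.5,207)],.005))
print("handle top",w("top",[(349.3,242.5),(361,240.3),(356,285.5),(367.5,284)],.054))
print("rod end",w("top",[(349.3,208)],.048), w("side",[(317,279.5)],.048))
print("handle side",w("side",[(284,289),(289,295.5),(243.5,308.5),(248,316)],.054))
print("tray top",w("top",[(330.5,207),(367.5,201),(389.5,299.5),(348.5,306)],.014))
print("tray side",w("side",[(314,270),(336,299.5),(224,316),(242.5,349.5)],.014))
print("bay",w("top",[(303,159.5),(304.5,262),(248.5,262)],0),w("side",[(250,267),(234.5,228),(348,236.5)],0))
print("rings top",w("top",[(121.5,216),(160.5,223.5),(197.5,268.5)],.016))
print("jaws top",w("top",[(128.5,264),(163,268),(194.5,223.5)],.009))
```

```text
rim top [[ 0.8822  0.0287  0.095 ]
 [ 0.8718 -0.0272  0.095 ]
 [ 0.7099  0.0658  0.095 ]
 [ 0.6964  0.0115  0.095 ]]
base top [[ 0.7068  0.0822  0.005 ]
 [ 0.6875 -0.0028  0.005 ]
 [ 0.8757 -0.0434  0.005 ]]
rim side [[ 0.7164  0.0699  0.095 ]
 [ 0.7036  0.0164  0.095 ]
 [ 0.8748 -0.0244  0.095 ]
 [ 0.8883  0.0283  0.095 ]]
base side [[ 0.7111  0.0873  0.005 ]
 [ 0.6929  0.0013  0.005 ]
 [ 0.8781 -0.0438  0.005 ]]
handle top [[ 0.5237 -0.2292  0.054 ]
 [ 0.529  -0.2607  0.054 ]
 [ 0.4104 -0.2406  0.054 ]
 [ 0.4137 -0.2708  0.054 ]]
rod end [[ 0.6192 -0.2352  0.048 ]] [[ 0.6211 -0.2374  0.048 ]]
handle side [[ 0.5298 -0.2332  0.054 ]
 [ 0.5342 -0.2556  0.054 ]
 [ 0.4151 -0.2458  0.054 ]
 [ 0.4182 -0.2697  0.054 ]]
tray top [[ 0.6308 -0.1882  0.014 ]
 [ 0.6459 -0.2926  0.014 ]
 [ 0.3741 -0.3345  0.014 ]
 [ 0.3591 -0.2241  0.014 ]]
tray side [[ 0.6361 -0.1891  0.014 ]
 [ 0.6513 -0.2944  0.014 ]
 [ 0.3656 -0.2261  0.014 ]
 [ 0.3781 -0.3309  0.014 ]]
bay [[ 0.7763 -0.1166  0.    ]
 [ 0.4801 -0.1114  0.    ]
 [ 0.4833  0.0426  0.    ]] [[ 0.4814 -0.1037  0.    ]
 [ 0.4861  0.0405  0.    ]
 [ 0.7783 -0.1166  0.    ]]
rings top [[0.6163 0.3914 0.016 ]
 [0.593  0.2836 0.016 ]
 [0.4669 0.1796 0.016 ]]
jaws top [[0.484  0.3678 0.009 ]
 [0.471  0.2742 0.009 ]
 [0.5924 0.1913 0.009 ]]
```

```bash
cat >> h.py <<'E'
from scipy.spatial.transform import Rotation as Ro
def Rd(yaw_deg,pitch=0):
    # jaw axis (tool y) at world angle yaw_deg ; tool z down
    a=np.deg2rad(yaw_deg); y=np.array([np.cos(a),np.sin(a),0]); z=np.array([0,0,-1.]); x=np.cross(y,z); return np.c_[x,y,z]
def rows(*targets):
    """targets: (x,y,z,yaw) TCP poses -> shift mm, turn deg in tool axes now"""
    s=readout.read_state(); R=s['ee_rot']; p=s['eef_pos']
    for t in targets:
        d=R.T@(np.array(t[:3])-p)*1000; r=Ro.from_matrix(R.T@Rd(t[3])).as_rotvec(degrees=True)
        print(np.r_[d,r].round(1).tolist(),"n>=",int(np.ceil(max(np.linalg.norm(d)/62.5,np.linalg.norm(r)/10.7))))
E
python3 -c "
from h import *
rows((.40,.15,.24,80),(.5017,-.2476,.12,95.9),(.5017,-.2476,.020,95.9))"
```

```text
[-313.4, -234.2, -13.6, -0.1, -0.0, -12.3] n>= 7
[-558.2, -563.5, 106.8, -0.1, -0.0, -28.2] n>= 13
[-558.2, -563.3, 206.8, -0.1, -0.0, -28.2] n>= 14
```

Emit:
jog_arm --commands '[[[-313,-234,-14,0,0,-12,-0.1],[-313,-234,-14,0,0,-12,-0.1],[-313,-234,-14,0,0,-12,-0.1],[-313,-234,-14,0,0,-12,-0.1],[-313,-234,-14,0,0,-12,-0.1],[-313,-234,-14,0,0,-12,-0.1],[-313,-234,-14,0,0,-12,-0.1],[-558,-563,107,0,0,-28,-0.1],[-558,-563,107,0,0,-28,-0.1],[-558,-563,107,0,0,-28,-0.1],[-558,-563,107,0,0,-28,-0.1],[-558,-563,107,0,0,-28,-0.1],[-558,-563,107,0,0,-28,-0.1],[-558,-563,107,0,0,-28,-0.1],[-558,-563,107,0,0,-28,-0.1],[-558,-563,107,0,0,-28,-0.1],[-558,-563,107,0,0,-28,-0.1]]]' --squeeze 50

```text
time: 2.22
eef_pos: [0.5016, -0.2458, 0.1203]
ee_rot: [[-0.995, -0.101, -0.0], [-0.101, 0.995, -0.001], [0.001, -0.001, -1.0]]
wrist_force: [-0.1, -0.8, -0.1]
finger_gap: 0.0503
```

```bash
python3 -c "
from h import *
st()
snap('side','s1',(215,200,375,320),5)
rows((.5017,-.2476,.020,95.9))"
```

```text
t 2.23 p [ 0.5016 -0.2458  0.1203] F [-0.0774 -0.7617 -0.0979] gap 0.0503
[[-0.995, -0.101, -0.0], [-0.101, 0.995, -0.001], [0.001, -0.001, -1.0]] q [-0.5922  0.5068  1.578  -0.0013  1.0566 -2.2636]
[0.3, -1.6, 100.4, -0.1, -0.0, -0.1] n>= 2
```

View pics/s1.png

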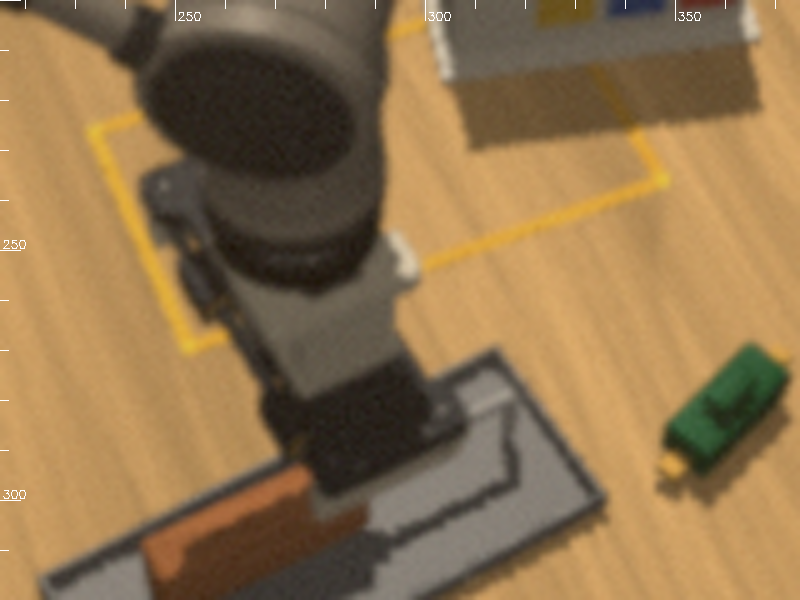

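Emit:
jog_arm --commands '[[[0,-2,50,0,0,0,-0.1],[0,-2,100,0,0,0,-0.1],[0,-2,100,0,0,0,-0.1],[0,-2,100,0,0,0,-0.1],[0,-2,100,0,0,0,1],[0,-2,100,0,0,0,1],[0,-2,100,0,0,0,1],[0,-2,100,0,0,0,1],[0,-2,100,0,0,0,1],[0,-2,100,0,0,0,1]]]' --squeeze 50

```text
time: 3.52
eef_pos: [0.5025, -0.2482, 0.0215]
ee_rot: [[-0.995, -0.101, 0.001], [-0.101, 0.995, -0.002], [-0.001, -0.002, -1.0]]
wrist_force: [-2.2, 1.0, 7.3]
finger_gap: 0.0277
```

Emit:
jog_arm --commands '[[[0,0,-40,0,0,0,1],[0,0,-100,0,0,0,1],[0,0,-150,0,0,0,1],[0,0,-150,0,0,0,1],[0,0,-150,0,0,0,1]]]'

```text
time: 4.15
eef_pos: [0.5015, -0.2474, 0.1704]
ee_rot: [[-0.995, -0.101, -0.0], [-0.101, 0.995, -0.001], [0.001, -0.001, -1.0]]
wrist_force: [0.7, 0.5, -2.5]
finger_gap: 0.0276
```

```bash
python3 -c "
from h import *
st()
snap('side','s2',(215,170,375,290),5)
snap('top','t2',(240,100,400,300),3)
"
```

```text
t 4.15 p [ 0.5015 -0.2474  0.1704] F [ 0.6561  0.4594 -2.5313] gap 0.0276
[[-0.995, -0.101, -0.0], [-0.101, 0.995, -0.001], [0.001, -0.001, -1.0]] q [-0.5948  0.4536  1.5136 -0.0011  1.1744 -2.2664]
```

View pics/s2.png

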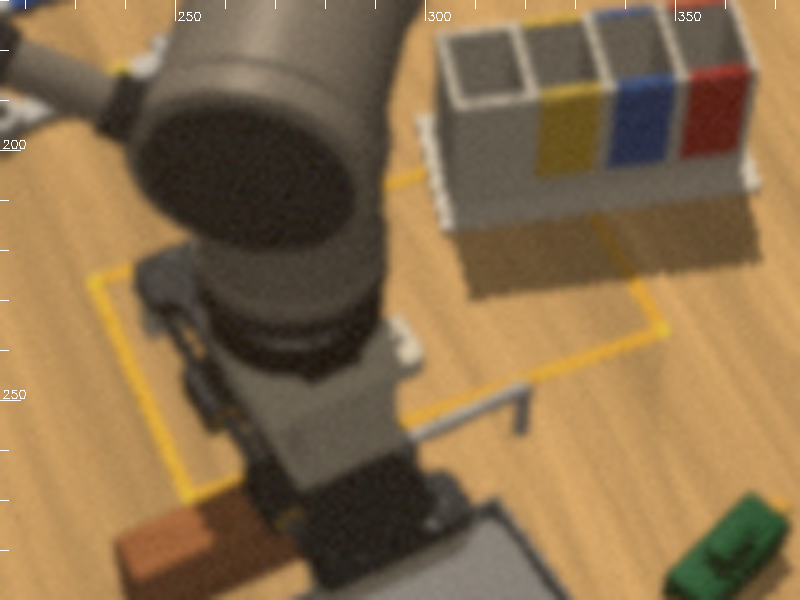

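View pics/t2.png

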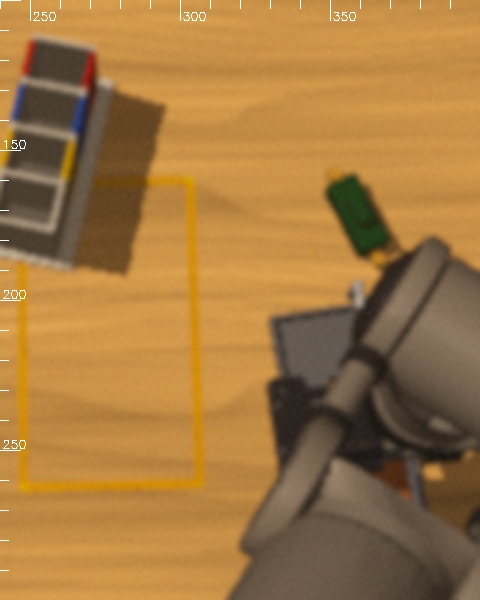

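```bash
python3 -c "
from h import *
np.set_printoptions(precision=4,suppress=True)
print(tri((320.5,247.5),(357.5,196)))
a=np.deg2rad(5.8); g=np.array([.5015,-.2474,.1829]); f=np.array([np.cos(a),np.sin(a),0])
print(g+.124*f+[0,0,.014], proj('side',[g+.124*f+[0,0,.014],g+.12*f-[0,0,.03]]),proj('top',[g+.124*f+[0,0,.014],g+.12*f-[0,0,.03]]))
"
```

```text
(array([ 0.6208, -0.2346,  0.189 ]), array([0.0054]))
[ 0.6249 -0.2349  0.1969] [[320.7829 245.7347]
 [318.467  256.6734]] [[358.1902 191.9655]
 [355.5099 198.0071]]
```

```bash
python3 -c "
from h import *
rows((.608,.025,.17,90),(.608,.025,.0865,90))"
```

```text
[-133.7, 260.0, -0.7, 0.0, -0.1, 5.8] n>= 5
[-133.9, 260.0, 82.8, 0.0, -0.1, 5.8] n>= 5
```

Emit:
jog_arm --commands '[[[-27,52,-1,0,0,1.2,1],[-54,104,-1,0,0,2.4,1],[-80,156,-1,0,0,3.6,1],[-107,208,-1,0,0,4.8,1],[-134,260,-1,0,0,5.8,1],[-134,260,-1,0,0,5.8,1],[-134,260,-1,0,0,5.8,1],[-134,260,-1,0,0,5.8,1]]]'

```text
time: 5.25
eef_pos: [0.6077, 0.0236, 0.1696]
ee_rot: [[-1.0, 0.002, -0.004], [0.002, 1.0, 0.0], [0.004, 0.0, -1.0]]
wrist_force: [0.3, -0.7, -1.4]
finger_gap: 0.0279
```

```bash
python3 -c "
from h import *
np.set_printoptions(precision=4,suppress=True)
s=st()
snap('side','s3',(260,120,380,220),6)
snap('top','t3',(210,90,330,210),5)
g=s['eef_pos']+[0,0,.0125]
print(proj('side',[g+[.124,0,.014],g+[.12,0,-.03]]),proj('top',[g+[.124,0,.014],g+[.12,0,-.03]]))
"
```

```text
t 5.25 p [0.6077 0.0236 0.1696] F [ 0.2507 -0.6892 -1.3663] gap 0.0279
[[-1.0, 0.002, -0.004], [0.002, 1.0, 0.0], [0.004, 0.0, -1.0]] q [-0.087   0.5426  1.3632 -0.0002  1.2395 -1.6561]
[[315.8164 161.2333]
 [313.8795 172.6996]] [[250.6049 151.9842]
 [251.6301 159.3456]]
```

View pics/s3.png

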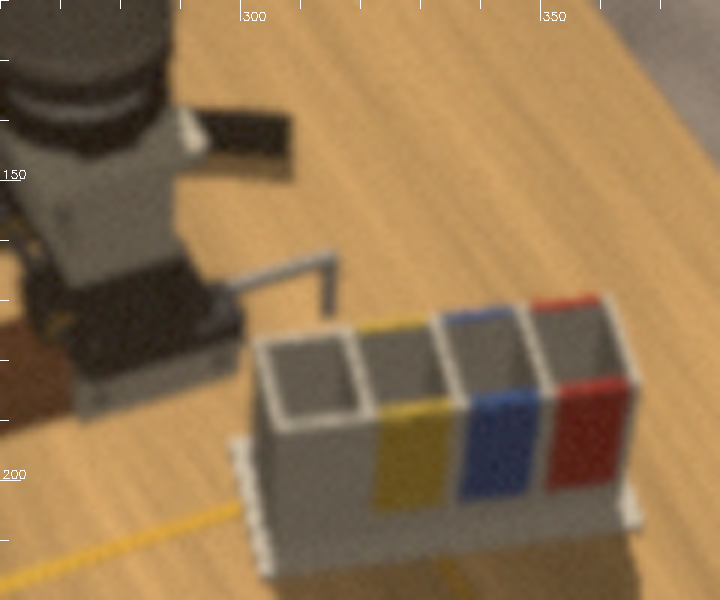

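View pics/t3.png

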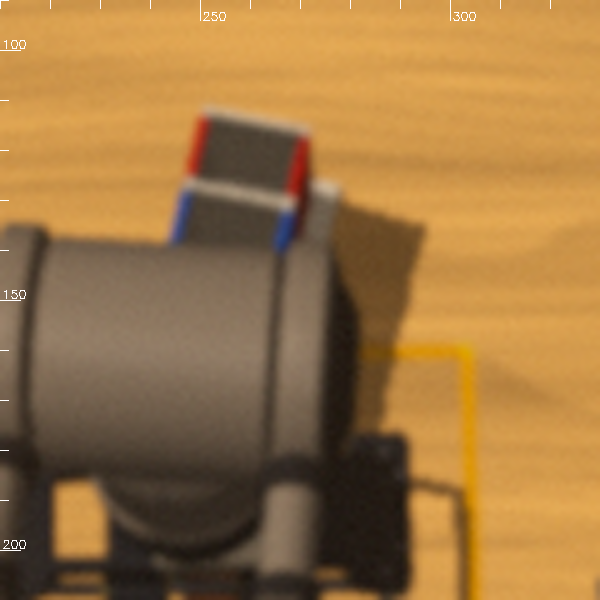

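```bash
python3 -c "
from h import *
np.set_printoptions(precision=4,suppress=True)
print(proj('side',[[.7277,.0236,.095],[.7285,.035,.095]]),proj('top',[[.7277,.0236,.095]]))
"
```

```text
[[313.1186 186.298 ]
 [311.7211 183.4948]] [[252.847  166.3084]]
```

Emit:
jog_arm --commands '[[[0,0,25,0,0,0,1],[0,0,50,0,0,0,1],[0,0,70,0,0,0,1],[0,0,78,0,0,0,1],[0,0,83,0,0,0,1],[0,0,83,0,0,0,1],[0,0,83,0,0,0,1]]]'

```text
time: 6.22
eef_pos: [0.6082, 0.0236, 0.0879]
ee_rot: [[-1.0, 0.002, -0.001], [0.002, 1.0, 0.0], [0.001, 0.0, -1.0]]
wrist_force: [-0.2, -0.2, -1.4]
finger_gap: 0.0278
```

```bash
python3 -c "
from h import *
np.set_printoptions(precision=4,suppress=True)
s=st()
snap('side','s4',(260,120,380,220),6)
"
```

```text
t 6.22 p [0.6082 0.0236 0.0879] F [-0.206  -0.2207 -1.4137] gap 0.0278
[[-1.0, 0.002, -0.001], [0.002, 1.0, 0.0], [0.001, 0.0, -1.0]] q [-0.0871  0.626   1.4587 -0.0001  1.0582 -1.6559]
```

View pics/s4.png

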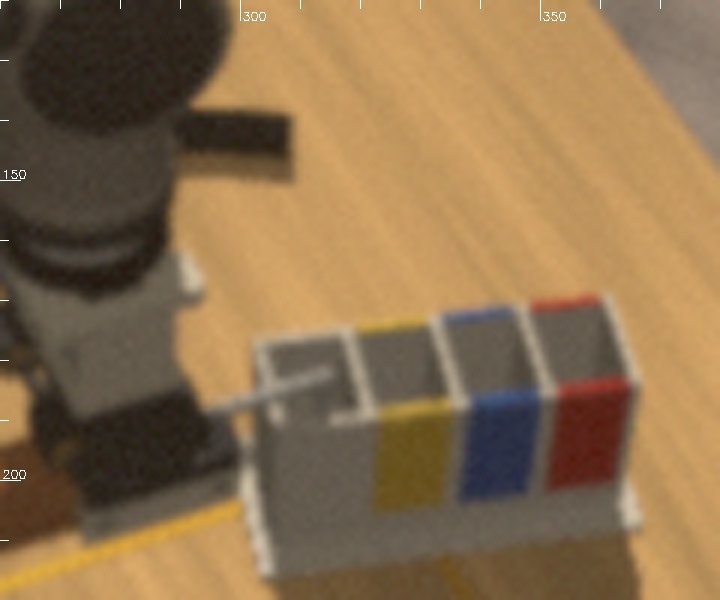

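Emit:
jog_arm --commands '[[[5,0,3,0,0,0,1],[10,0,3,0,0,0,1],[14,0,3,0,0,0,1],[18,-1,3,0,0,0,1],[22,-2,3,0,0,0,1],[26,-3,3,0,0,0,1],[30,-5,3,0,0,0,1],[34,-7,3,0,0,0,1],[38,-9,3,0,0,0,1],[42,-11,3,0,0,0,1],[46,-13,3,0,0,0,1],[50,-15,3,0,0,0,1],[54,-17,3,0,0,0,1],[58,-19,3,0,0,0,1],[62,-21,3,0,0,0,1],[66,-23,3,0,0,0,1],[70,-25,3,0,0,0,1]]]'

```text
time: 8.4
eef_pos: [0.538, -0.0014, 0.085]
ee_rot: [[-1.0, 0.002, -0.001], [0.002, 1.0, 0.0], [0.001, 0.0, -1.0]]
wrist_force: [4.2, 1.3, -1.4]
finger_gap: 0.0277
```

```bash
python3 -c "
from h import *
np.set_printoptions(precision=4,suppress=True)
s=st()
snap('side','s5',(240,120,380,220),5)
snap('top','t5',(210,90,330,240),4)
"
```

```text
t 8.4 p [ 0.538  -0.0014  0.085 ] F [ 4.1625  1.328  -1.3735] gap 0.0277
[[-1.0, 0.002, -0.001], [0.002, 1.0, 0.0], [0.001, 0.0, -1.0]] q [-0.145   0.5201  1.673  -0.0001  0.9496 -1.7139]
```

View pics/s5.png

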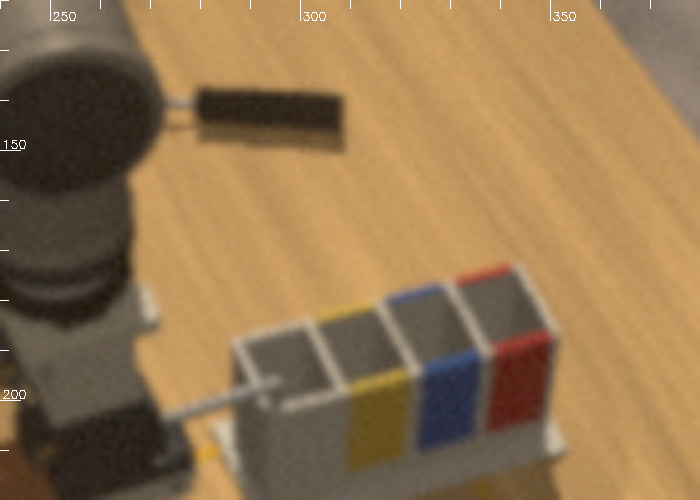

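View pics/t5.png

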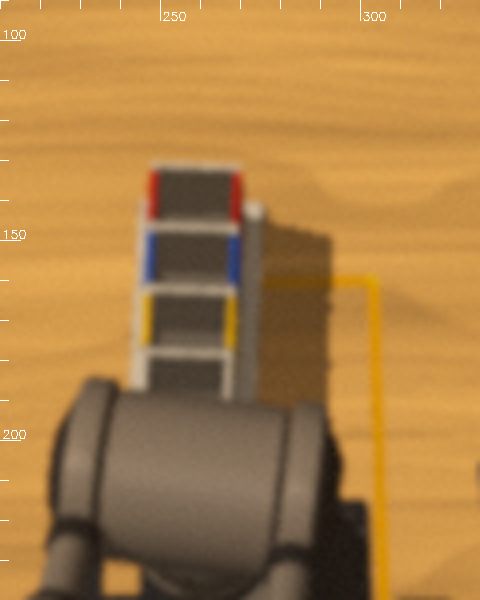

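```bash
python3 -c "
from h import *
np.set_printoptions(precision=4,suppress=True)
print(w('top',[(247.5,131),(270.5,131.3)],.095),w('side',[(341.5,172.5),(351,186.5)],.095))
"
```

```text
[[ 0.8281  0.0372  0.095 ]
 [ 0.826  -0.0251  0.095 ]] [[ 0.8277  0.0404  0.095 ]
 [ 0.8281 -0.0195  0.095 ]]
```

Emit:
jog_arm --commands '[[[5,-2,0,0,0,0,1],[10,-5,0,0,0,0,1],[15,-7,0,0,0,0,1],[20,-10,0,0,0,0,1],[25,-12,0,0,0,0,1],[30,-15,0,0,0,0,1],[35,-17,0,0,0,0,1],[40,-20,0,0,0,0,1],[45,-22,0,0,0,0,1],[50,-25,0,0,0,0,1],[55,-27,0,0,0,0,1],[60,-30,0,0,0,0,1],[65,-32,0,0,0,0,1],[70,-34,0,0,0,0,1],[75,-37,0,0,0,0,1],[80,-39,0,0,0,0,1],[85,-42,0,0,0,0,1],[90,-44,0,0,0,0,1],[95,-46,0,0,0,0,1],[100,-48,0,0,0,0,1]]]'

```text
time: 11.0
eef_pos: [0.4369, -0.0494, 0.0852]
ee_rot: [[-1.0, 0.002, -0.002], [0.002, 1.0, 0.0], [0.002, 0.0, -1.0]]
wrist_force: [3.2, 1.5, -2.8]
finger_gap: 0.0275
```

```bash
python3 -c "
from h import *
np.set_printoptions(precision=4,suppress=True)
s=st()
snap('side','s6',(220,150,360,250),5)
snap('top','t6',(210,120,330,270),4)
"
```

```text
t 11.0 p [ 0.4369 -0.0494  0.0852] F [ 3.2205  1.5447 -2.8146] gap 0.0275
[[-1.0, 0.002, -0.002], [0.002, 1.0, 0.0], [0.002, 0.0, -1.0]] q [-0.2867  0.3748  1.9376 -0.0009  0.8316 -1.8547]
```

View pics/s6.png

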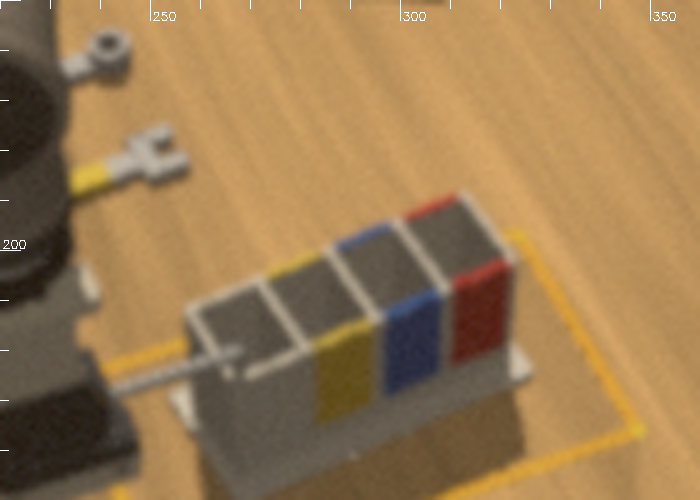

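View pics/t6.png

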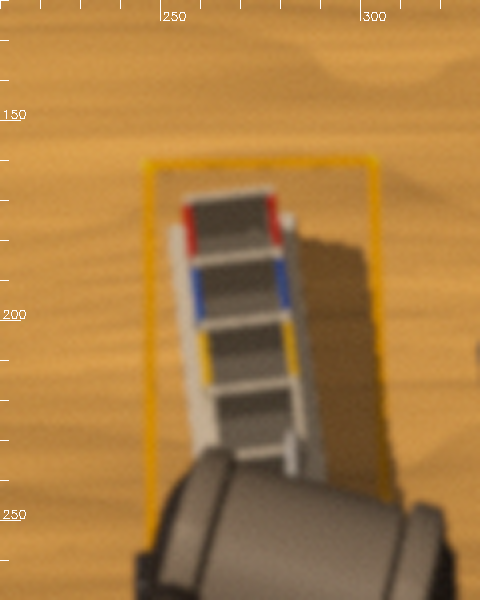

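```bash
python3 -c "
from h import *
np.set_printoptions(precision=4,suppress=True)
print(w('top',[(255.3,170.7),(278,168.2)],.095),w('side',[(312,189),(322.5,202.5),(257.5,212.5)],.095))
print(w('top',[(303,160),(246.5,160.5)],0), w('side',[(347.5,236.5),(323,197)],0))
"
```

```text
[[ 0.7154  0.0172  0.095 ]
 [ 0.7211 -0.0434  0.095 ]] [[ 0.7204  0.0155  0.095 ]
 [ 0.7266 -0.0417  0.095 ]
 [ 0.5464 -0.0042  0.095 ]]
[[ 0.7748 -0.1165  0.    ]
 [ 0.7765  0.0466  0.    ]] [[ 0.777  -0.1161  0.    ]
 [ 0.7757  0.047   0.    ]]
```

Emit:
jog_arm --commands '[[[-5,3,0,0,0,0,1],[-12,6,0,0,0,0,1],[-12,6,0,0,0,0,1],[-12,6,-30,0,0,0,1],[-12,6,-60,0,0,0,1],[-12,6,-100,0,0,0,1],[-12,6,-105,0,0,0,1],[-12,6,-105,0,0,0,1]]]'

```text
time: 12.1
eef_pos: [0.4484, -0.0433, 0.1895]
ee_rot: [[-1.0, 0.002, -0.004], [0.002, 1.0, 0.0], [0.004, 0.0, -1.0]]
wrist_force: [0.6, -0.4, -2.7]
finger_gap: 0.0278
```

```bash
python3 -c "
from h import *
np.set_printoptions(precision=4,suppress=True)
s=st()
snap('side','s7',(220,150,360,250),5)
rows((.5025,-.2482,.15,95.8),(.5025,-.2482,.0215,95.8))
"
```

```text
t 12.1 p [ 0.4484 -0.0433  0.1895] F [ 0.6441 -0.393  -2.6952] gap 0.0278
[[-1.0, 0.002, -0.004], [0.002, 1.0, 0.0], [0.004, 0.0, -1.0]] q [-0.2661  0.2461  1.7725 -0.001   1.1273 -1.8339]
[-55.2, -204.8, 38.5, 0.1, -0.3, -5.9] n>= 4
[-56.0, -204.9, 167.0, 0.1, -0.3, -5.9] n>= 5
```

View pics/s7.png

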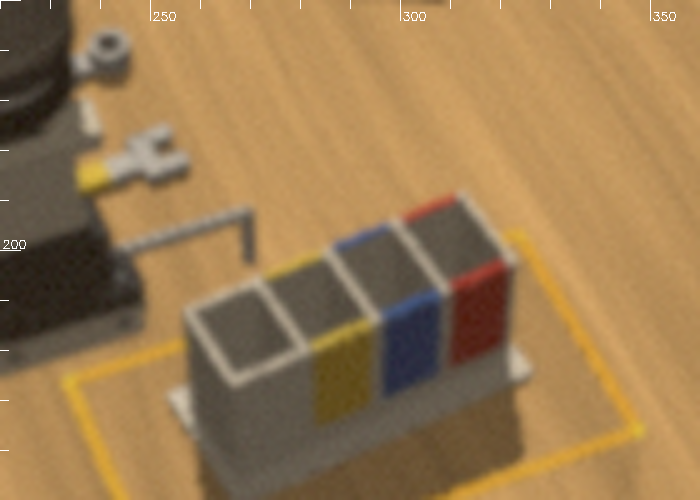

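Emit:
jog_arm --commands '[[[-14,-51,0,0,0,-1.5,1],[-28,-102,0,0,0,-3,1],[-42,-154,0,0,0,-4.5,1],[-55,-205,10,0,0,-6,1],[-55,-205,38,0,0,-6,1],[-55,-205,38,0,0,-6,1],[-56,-205,90,0,0,-6,1],[-56,-205,130,0,0,-6,1],[-56,-205,155,0,0,-6,1],[-56,-205,164,0,0,-6,1],[-56,-205,167,0,0,-6,1],[-56,-205,167,0,0,-6,1],[-56,-205,167,0,0,-6,1]]]'

```text
time: 13.78
eef_pos: [0.5031, -0.2487, 0.0225]
ee_rot: [[-0.995, -0.102, -0.004], [-0.102, 0.995, -0.001], [0.004, -0.0, -1.0]]
wrist_force: [0.7, 0.3, -1.8]
finger_gap: 0.0281
```

```bash
python3 -c "
from h import *
s=st()
snap('side','s8',(215,220,375,340),5)
"
```

```text
t 13.78 p [ 0.5031 -0.2487  0.0225] F [ 0.6706  0.2508 -1.8495] gap 0.0281
[[-0.995, -0.102, -0.004], [-0.102, 0.995, -0.001], [0.004, -0.0, -1.0]] q [-0.594   0.6447  1.6525 -0.0037  0.8476 -2.2646]
```

View pics/s8.png

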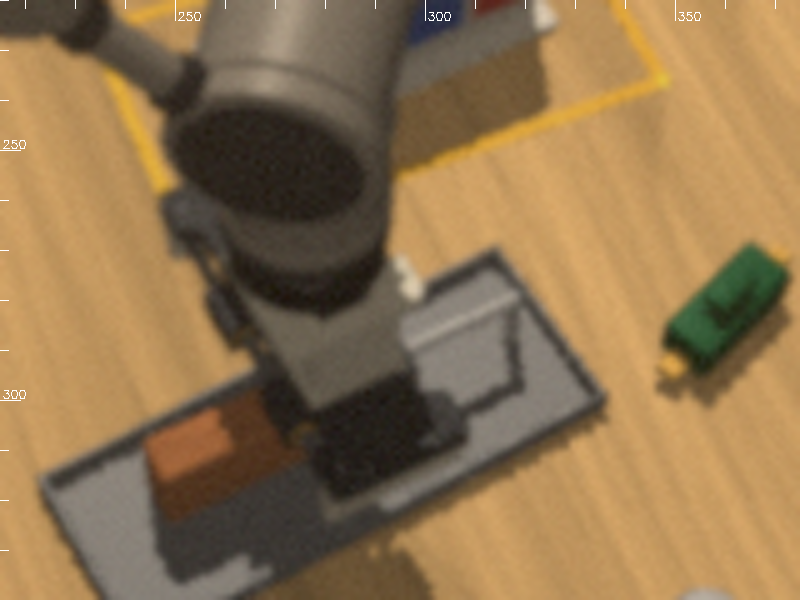

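Emit:
jog_arm --commands '[[[0,0,2,0,0,0,1],[0,0,2,0,0,0,1],[0,0,2,0,0,0,-0.1],[0,0,2,0,0,0,-0.1],[0,0,2,0,0,0,-0.1],[0,0,2,0,0,0,-0.1],[0,0,-20,0,0,0,-0.1],[0,0,-70,0,0,0,-0.1],[0,0,-120,0,0,0,-0.1],[0,0,-180,0,0,0,-0.1],[0,0,-200,0,0,0,-0.1],[0,0,-200,0,0,0,-0.1]]]'

```text
time: 15.32
eef_pos: [0.5045, -0.2489, 0.2239]
ee_rot: [[-0.995, -0.102, -0.001], [-0.102, 0.995, -0.002], [0.002, -0.002, -1.0]]
wrist_force: [0.6, -0.4, -0.2]
finger_gap: 0.0506
```

```bash
python3 -c "
from h import *
s=st()
snap('side','s9',(180,120,380,340),3)
snap('top','t9',(105,100,325,285),3)
snap('top','t9b',(105,205,215,285),7,cv2.imread('pics/t9_full.png'))
"
```

```text
t 15.32 p [ 0.5045 -0.2489  0.2239] F [ 0.5783 -0.3823 -0.2172] gap 0.0506
[[-0.995, -0.102, -0.001], [-0.102, 0.995, -0.002], [0.002, -0.002, -1.0]] q [-0.593   0.4133  1.4229 -0.0029  1.3051 -2.2653]
```

View pics/s9.png

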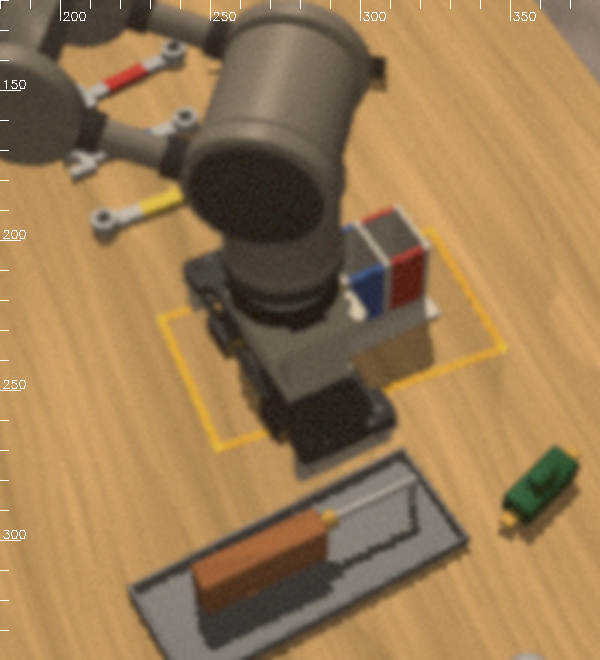

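View pics/t9b.png

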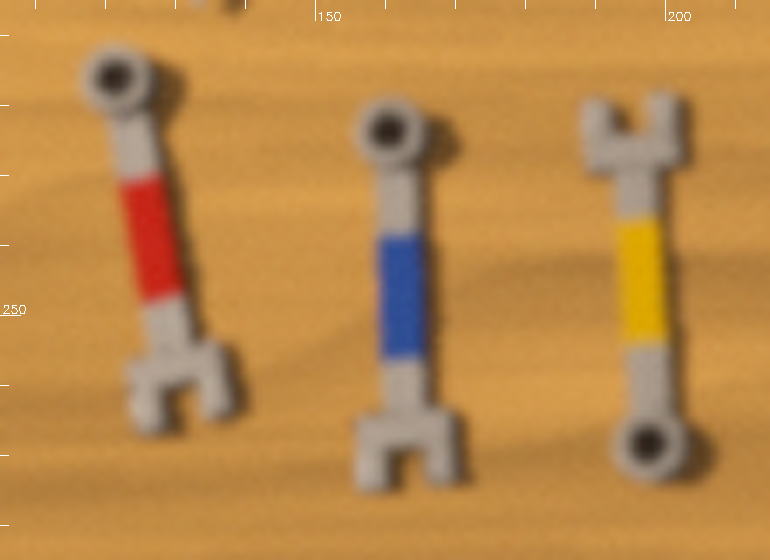

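Run:
```python
from h import *
np.set_printoptions(precision=4,suppress=True)
snap("side","s10",(190,125,270,205),8,cv2.imread("pics/side0.png"))
print(w("top",[(121.5,215.7),(127,239.3),(131,264)],.016)[:, :2])
print("scr",w("top",[(133,205),(170,146)],.01))
```

```text
[[0.6172 0.3915]
 [0.5508 0.3731]
 [0.4831 0.3589]]
scr [[0.6484 0.3632 0.01  ]
 [0.8208 0.2655 0.01  ]]
```

View pics/s10.png

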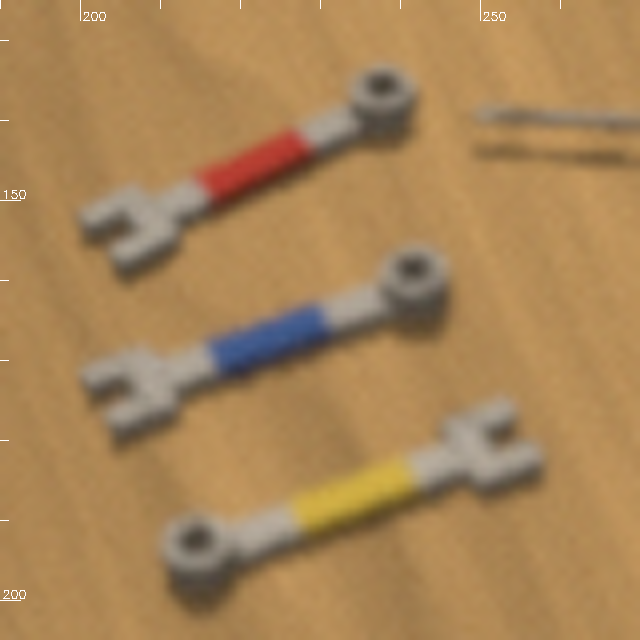

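```bash
python3 - <<'E'
from h import *
np.set_printoptions(precision=4,suppress=True)
T={'r':[(121.4,216),(126.7,239.1),(131,260.4)],'b':[(160.4,223.7),(162.3,247.4),(163.4,268.6)],'y':[(197.4,268.3),(197,245),(195.7,224.3)]}
S={'r':[(237.7,135.5),(221.5,145),(206.5,152.5)],'b':[(241.7,158.3),(223.5,167.2),(207,174.5)],'y':[(214.5,192.5),(234.2,186.7),(251,181)]}
for k in 'rby':
    o=[]
    for n,D in(("top",T),("side",S)):
        p=np.array([w(n,[D[k][0]],.016)[0],w(n,[D[k][1]],.008)[0],w(n,[D[k][2]],.009)[0]])[:,:2]; o.append(p)
        d=p[0]-p[2]; print(k,n,p.tolist(),np.linalg.norm(d),np.degrees(np.arctan2(d[1],d[0])))
    m=(o[0]+o[1])/2; d=m[0]-m[2]; print("mean",m[0],np.degrees(np.arctan2(d[1],d[0])))
E
python3 -c "
from h import *
rows((.45,.12,.22,100),(.6186,.3915,.12,100))"
```

```text
r top [[0.6163307361170896, 0.3916892379729193], [0.5527387242158925, 0.37648921174846256], [0.49364795040171716, 0.36153175910315183]] 0.12633502856557421 13.810436670549006
r side [[0.6207429592314727, 0.3953490010093761], [0.5575069961818442, 0.3812207224707367], [0.5002685512180722, 0.36597839375396557]] 0.12400288527583085 13.700948218718178
mean [0.6185 0.3935] 13.756202440966181
b top [[0.5924271751203507, 0.28381705465403817], [0.5275983840072755, 0.2783113036279001], [0.46938235089632785, 0.2730523237841327]] 0.12351480963440042 4.999863050506438
b side [[0.5970852398758822, 0.2870882729827544], [0.5316652501570993, 0.2800594094803375], [0.472820788122563, 0.2694528631181208]] 0.1255096078021385 8.07738411519923
mean [0.5948 0.2855] 6.5509527145474
y top [[0.4674436020741155, 0.1798342762426683], [0.5322098823216033, 0.18348637914111632], [0.5901101149885503, 0.18796937916221806]] 0.12293597231932912 -176.20576547602928
y side [[0.4710438313703803, 0.18124644006190738], [0.5362884424272449, 0.18684037516302499], [0.5924860687889884, 0.18783741219390704]] 0.1216209601297505 -176.8934633196572
mean [0.4692 0.1805] -176.54776545842748
[15.5, 371.7, 1.7, 0.1, -0.3, -4.1] n>= 6
[-180.6, 624.4, 100.9, 0.1, -0.3, -4.1] n>= 11
```

```bash
python3 -c "
from h import *
print(w('side',[(249,139)],.008),w('top',[(133.5,205)],.008))
rows((.45,.12,.22,100),(.618,.3935,.10,103.7))"
```

```text
[[0.65259887 0.37199608 0.008     ]] [[0.64886866 0.36248409 0.008     ]]
[15.5, 371.7, 1.7, 0.1, -0.3, -4.1] n>= 6
[-180.3, 626.4, 120.9, 0.1, -0.3, -7.8] n>= 11
```

Emit:
jog_arm --commands '[[[15,372,2,0,0,-4,-0.05],[15,372,2,0,0,-4,-0.05],[15,372,2,0,0,-4,-0.05],[15,372,2,0,0,-4,-0.05],[15,372,2,0,0,-4,-0.05],[15,372,2,0,0,-4,-0.05],[-180,626,60,0,0,-8,-0.05],[-180,626,60,0,0,-8,-0.05],[-180,626,60,0,0,-8,-0.05],[-180,626,60,0,0,-8,-0.05],[-180,626,60,0,0,-8,-0.05],[-180,626,60,0,0,-8,-0.05],[-180,626,121,0,0,-8,-0.05],[-180,626,121,0,0,-8,-0.05],[-180,626,121,0,0,-8,-0.05],[-180,626,121,0,0,-8,-0.05]]]'

```text
time: 17.42
eef_pos: [0.619, 0.3933, 0.1028]
ee_rot: [[-0.971, -0.239, -0.002], [-0.239, 0.971, 0.003], [0.002, 0.003, -1.0]]
wrist_force: [-0.4, -0.1, 0.8]
finger_gap: 0.0483
```

```bash
python3 -c "
from h import *
st()
snap('side','s11',(180,80,280,180),6)
rows((.618,.3935,.05,103.7),(.618,.3935,.004,103.7))"
```

```text
t 17.43 p [0.619  0.3933 0.1028] F [-0.3874 -0.0641  0.7816] gap 0.0483
[[-0.971, -0.239, -0.002], [-0.239, 0.971, 0.003], [0.002, 0.003, -1.0]] q [ 0.4602  0.8333  0.9973  0.0036  1.3119 -1.353 ]
[0.7, 0.2, 52.7, 0.2, -0.1, 0.1] n>= 1
[0.6, 0.1, 98.7, 0.2, -0.1, 0.1] n>= 2
```

View pics/s11.png

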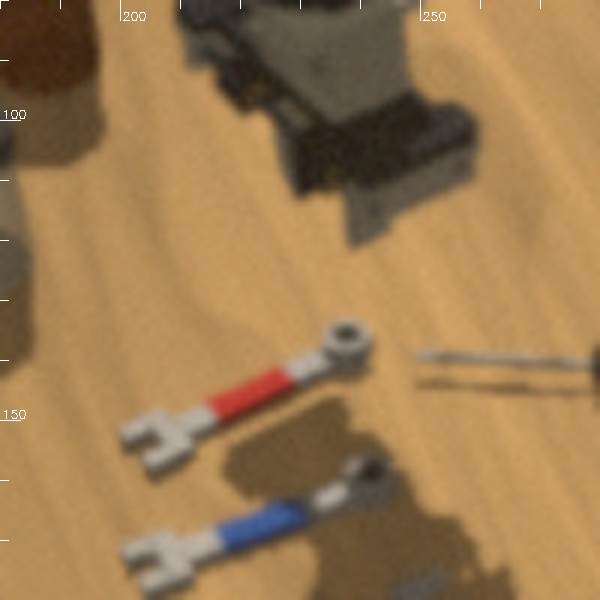

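Emit:
jog_arm --commands '[[[0,0,50,0,0,0,-0.05],[0,0,85,0,0,0,-0.05],[0,0,95,0,0,0,-0.05],[0,0,98,0,0,0,-0.05],[0,0,98,0,0,0,-0.05],[0,0,98,0,0,0,1],[0,0,98,0,0,0,1],[0,0,98,0,0,0,1],[0,0,98,0,0,0,1],[0,0,98,0,0,0,1]]]' --squeeze 50

```text
time: 18.73
eef_pos: [0.6189, 0.3939, 0.0054]
ee_rot: [[-0.971, -0.239, -0.002], [-0.239, 0.971, 0.003], [0.001, 0.004, -1.0]]
wrist_force: [-0.2, 1.2, 5.3]
finger_gap: 0.0266
```

Emit:
jog_arm --commands '[[[0,0,0,0,0,0,-0.05],[0,0,2,0,0,0,-0.05],[0,0,4,0,0,0,-0.05],[0,0,4,0,0,0,-0.05],[0,0,4,0,0,0,1],[0,0,4,0,0,0,1],[0,0,4,0,0,0,1],[0,0,4,0,0,0,1],[0,0,4,0,0,0,1]]]' --squeeze 50

```text
time: 19.85
eef_pos: [0.6189, 0.3938, 0.0014]
ee_rot: [[-0.971, -0.239, -0.001], [-0.239, 0.971, 0.003], [0.001, 0.003, -1.0]]
wrist_force: [0.4, 0.3, -0.6]
finger_gap: 0.0268
```

Emit:
jog_arm --commands '[[[0,0,-20,0,0,0,1],[0,0,-60,0,0,0,1],[0,0,-110,0,0,0,1],[0,0,-160,0,0,0,1],[0,0,-210,0,0,0,1],[0,0,-260,0,0,0,1],[0,0,-280,0,0,0,1],[0,0,-280,0,0,0,1],[0,0,-280,0,0,0,1]]]'

```text
time: 20.98
eef_pos: [0.6189, 0.3927, 0.2802]
ee_rot: [[-0.971, -0.239, -0.003], [-0.239, 0.971, 0.002], [0.003, 0.003, -1.0]]
wrist_force: [0.6, 1.1, -1.8]
finger_gap: 0.0266
```

```bash
python3 -c "
from h import *
st()
snap('side','s12',(150,20,310,140),5)"
```

```text
t 20.98 p [0.6189 0.3927 0.2802] F [ 0.6187  1.0591 -1.8021] gap 0.0266
[[-0.971, -0.239, -0.003], [-0.239, 0.971, 0.002], [0.003, 0.003, -1.0]] q [ 0.4595  0.7556  0.6751  0.0036  1.7129 -1.3524]
```

View pics/s12.png

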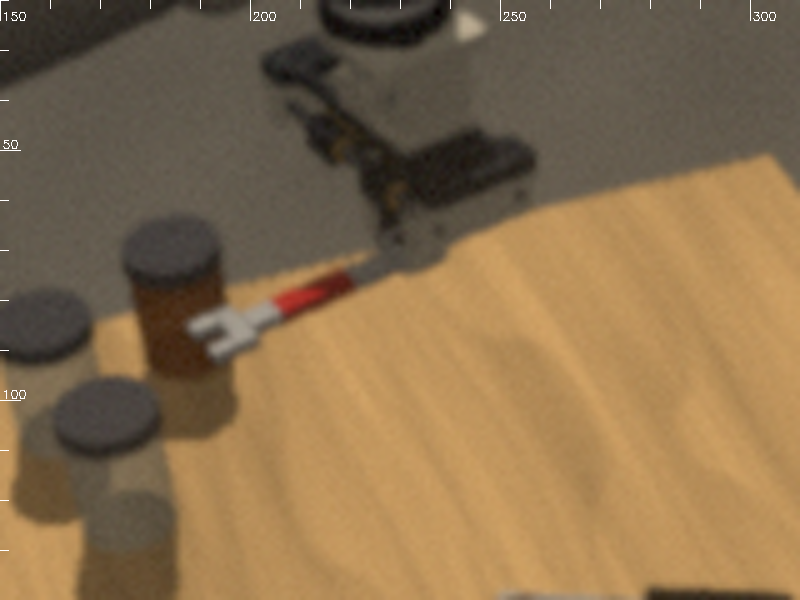

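Emit:
jog_arm --commands '[[[0,0,0,0,0,0,1],[0,0,0,0,0,0,1]]]' --squeeze 35

```text
time: 21.28
eef_pos: [0.6186, 0.3925, 0.2785]
ee_rot: [[-0.971, -0.239, -0.006], [-0.239, 0.971, 0.001], [0.006, 0.002, -1.0]]
wrist_force: [-0.1, -0.3, -1.1]
finger_gap: 0.0271
```

Emit:
jog_arm --commands '[[[0,0,0,0,0,0,1],[0,0,0,0,0,0,1]]]' --squeeze 27

```text
time: 21.52
eef_pos: [0.6186, 0.3925, 0.2782]
ee_rot: [[-0.971, -0.239, -0.006], [-0.239, 0.971, 0.001], [0.006, 0.002, -1.0]]
wrist_force: [-0.7, -0.4, -1.8]
finger_gap: 0.0274
```

Emit:
jog_arm --commands '[[[0,0,0,0,0,0,1],[0,0,0,0,0,0,1],[0,0,0,0,0,0,1]]]' --squeeze 23

```text
time: 21.9
eef_pos: [0.6186, 0.3925, 0.2783]
ee_rot: [[-0.971, -0.239, -0.006], [-0.239, 0.971, 0.001], [0.006, 0.002, -1.0]]
wrist_force: [-0.5, 0.4, -2.5]
finger_gap: 0.0272
```

Emit:
jog_arm --commands '[[[0,0,0,0,0,0,1],[0,0,0,0,0,0,1],[0,0,0,0,0,0,1]]]' --squeeze 20

```text
time: 22.28
eef_pos: [0.6185, 0.3925, 0.2782]
ee_rot: [[-0.971, -0.239, -0.007], [-0.239, 0.971, 0.001], [0.006, 0.002, -1.0]]
wrist_force: [0.6, 0.8, -1.9]
finger_gap: 0.0275
```

Emit:
jog_arm --commands '[[[0,0,0,0,0,0,1],[0,0,0,0,0,0,1],[0,0,0,0,0,0,1]]]' --squeeze 17

```text
time: 22.65
eef_pos: [0.6185, 0.3925, 0.2783]
ee_rot: [[-0.971, -0.239, -0.007], [-0.239, 0.971, 0.001], [0.006, 0.002, -1.0]]
wrist_force: [-1.0, 0.6, -1.1]
finger_gap: 0.0271
```

Emit:
jog_arm --commands '[[[0,0,0,0,0,0,1],[0,0,0,0,0,0,1],[0,0,0,0,0,0,1]]]' --squeeze 14

```text
time: 23.02
eef_pos: [0.6185, 0.3925, 0.2782]
ee_rot: [[-0.971, -0.239, -0.006], [-0.239, 0.971, 0.001], [0.006, 0.002, -1.0]]
wrist_force: [-0.5, 0.8, -1.3]
finger_gap: 0.0275
```

Emit:
jog_arm --commands '[[[0,0,0,0,0,0,1],[0,0,0,0,0,0,1],[0,0,0,0,0,0,1]]]' --squeeze 11

```text
time: 23.4
eef_pos: [0.6185, 0.3925, 0.2782]
ee_rot: [[-0.971, -0.239, -0.006], [-0.239, 0.971, 0.001], [0.006, 0.002, -1.0]]
wrist_force: [-0.2, 0.8, -2.0]
finger_gap: 0.0273
```

Emit:
jog_arm --commands '[[[0,0,0,0,0,0,1],[0,0,0,0,0,0,1],[0,0,0,0,0,0,1]]]' --squeeze 8

```text
time: 23.78
eef_pos: [0.6185, 0.3925, 0.2782]
ee_rot: [[-0.971, -0.239, -0.006], [-0.239, 0.971, 0.001], [0.006, 0.002, -1.0]]
wrist_force: [-0.4, -0.4, -2.4]
finger_gap: 0.0276
```

```bash
python3 -c "
from h import *
st()
snap('side','s13',(150,20,310,140),5)"
```

```text
t 23.77 p [0.6185 0.3925 0.2782] F [-0.3532 -0.3764 -2.3702] gap 0.0276
[[-0.971, -0.239, -0.006], [-0.239, 0.971, 0.001], [0.006, 0.002, -1.0]] q [ 0.4594  0.7575  0.6768  0.0036  1.7128 -1.3524]
```

View pics/s13.png

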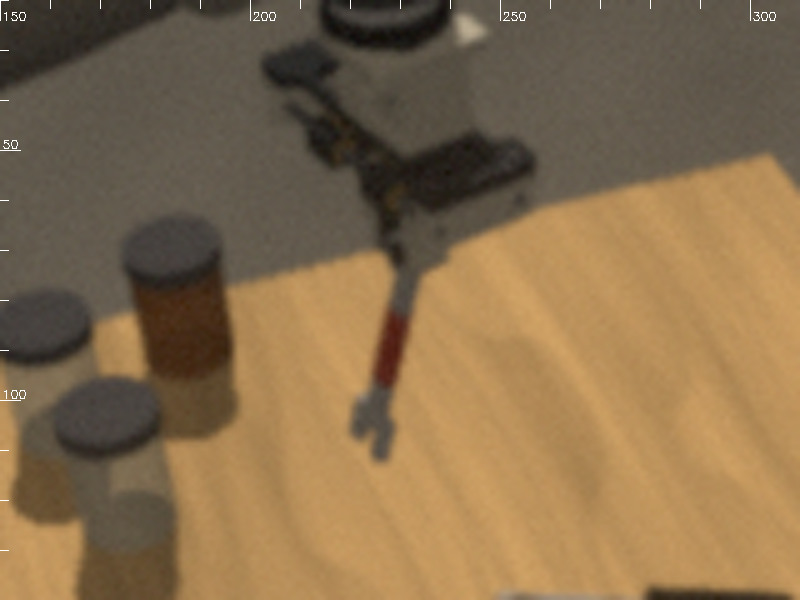

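Emit:
jog_arm --commands '[[[0,0,0,0,0,0,1],[0,0,0,0,0,0,1],[0,0,0,0,0,0,1]]]' --squeeze 6

```text
time: 24.2
eef_pos: [0.6186, 0.3925, 0.2782]
ee_rot: [[-0.971, -0.239, -0.006], [-0.239, 0.971, 0.001], [0.006, 0.002, -1.0]]
wrist_force: [-0.6, -0.0, -1.7]
finger_gap: 0.0277
```

Emit:
jog_arm --commands '[[[0,0,0,0,0,0,1],[4,0,0,0,0,0,1],[-4,0,0,0,0,0,1],[4,0,0,0,0,0,1],[-4,0,0,0,0,0,1],[2,0,0,0,0,0,1],[0,0,0,0,0,0,1],[0,0,0,0,0,0,1],[0,0,0,0,0,0,1]]]' --squeeze 5

```text
time: 25.32
eef_pos: [0.6186, 0.3925, 0.2783]
ee_rot: [[-0.971, -0.239, -0.006], [-0.239, 0.971, 0.001], [0.006, 0.002, -1.0]]
wrist_force: [0.2, 0.4, -2.1]
finger_gap: 0.0279
```

```bash
python3 -c "
from h import *
s=st()
snap('side','s14',(180,40,280,140),6)
g=s['eef_pos']+[0,0,.006]
for n in('side','top'): print(proj(n,[g,g-[0,0,.04],g-[0,0,.075],g-[0,0,.14]]).round(1).tolist())
snap('top','t14',(60,150,200,270),5)
"
```

```text
t 25.32 p [0.6186 0.3925 0.2783] F [ 0.1947  0.3887 -2.0901] gap 0.0279
[[-0.971, -0.239, -0.006], [-0.239, 0.971, 0.001], [0.006, 0.002, -1.0]] q [ 0.4595  0.7573  0.6769  0.0036  1.7126 -1.3524]
[[230.6, 70.6], [231.7, 81.4], [232.6, 90.5], [234.3, 106.7]]
[[80.8, 190.0], [88.1, 194.5], [94.0, 198.2], [104.1, 204.6]]
```

View pics/s14.png

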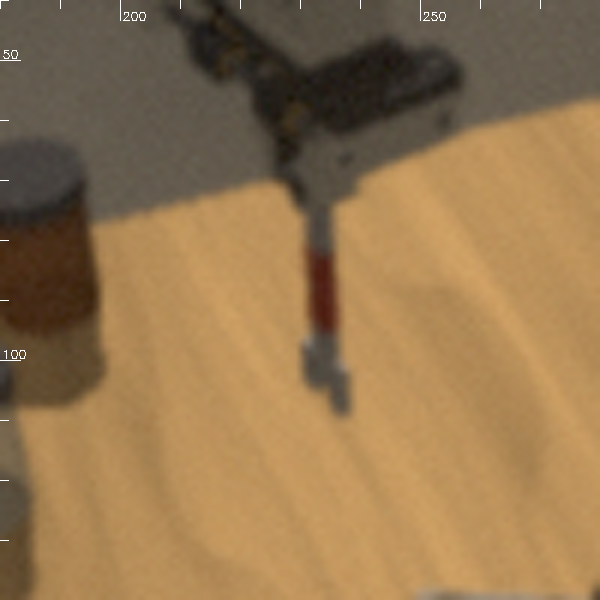

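View pics/t14.png

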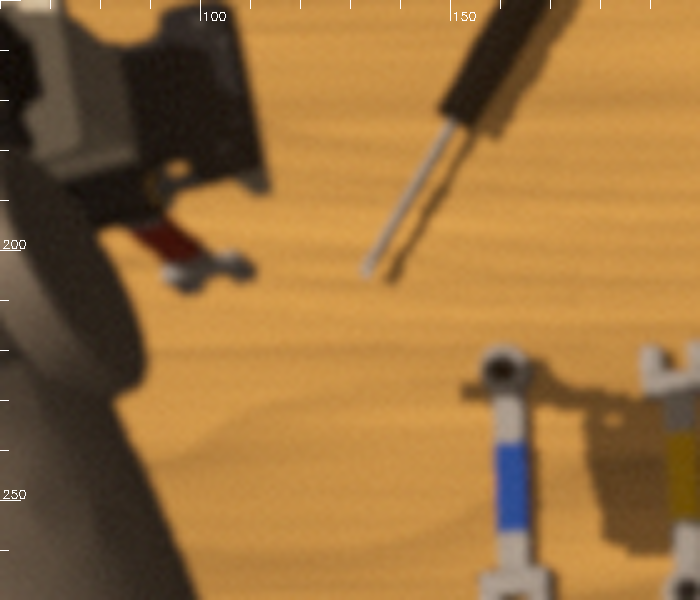

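Emit:
jog_arm --commands '[[[0,0,0,0,0,0,1],[0,0,0,0,0,0,1],[0,0,-20,0,0,0,1],[0,0,-20,0,0,0,1]]]' --squeeze 50

```text
time: 25.92
eef_pos: [0.6193, 0.3928, 0.3001]
ee_rot: [[-0.971, -0.239, -0.003], [-0.239, 0.971, 0.002], [0.002, 0.003, -1.0]]
wrist_force: [-0.5, 1.1, -2.3]
finger_gap: 0.0268
```

```bash
python3 -c "
from h import *
np.set_printoptions(precision=4,suppress=True)
s=st()
print(tri((234,102.5),(102,203.5)))
rows((.60,.2,.30,100),(.697-.004,-.0155,.30,96))
"
```

```text
t 25.93 p [0.6193 0.3928 0.3001] F [-0.5462  1.142  -2.2601] gap 0.0268
[[-0.971, -0.239, -0.003], [-0.239, 0.971, 0.002], [0.002, 0.003, -1.0]] q [ 0.4593  0.7588  0.617   0.0036  1.7673 -1.3522]
(array([0.6178, 0.391 , 0.1625]), array([0.0012]))
[64.8, -182.6, -0.3, 0.2, -0.1, 3.8] n>= 4
[26.0, -414.1, -1.2, 0.2, -0.1, 7.8] n>= 7
```

```bash
python3 -c "
from h import *
snap('side','s15',(245,180,345,255),8)
snap('top','t15',(240,155,310,255),6)
"
```

```text
(no output)
```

View pics/s15.png

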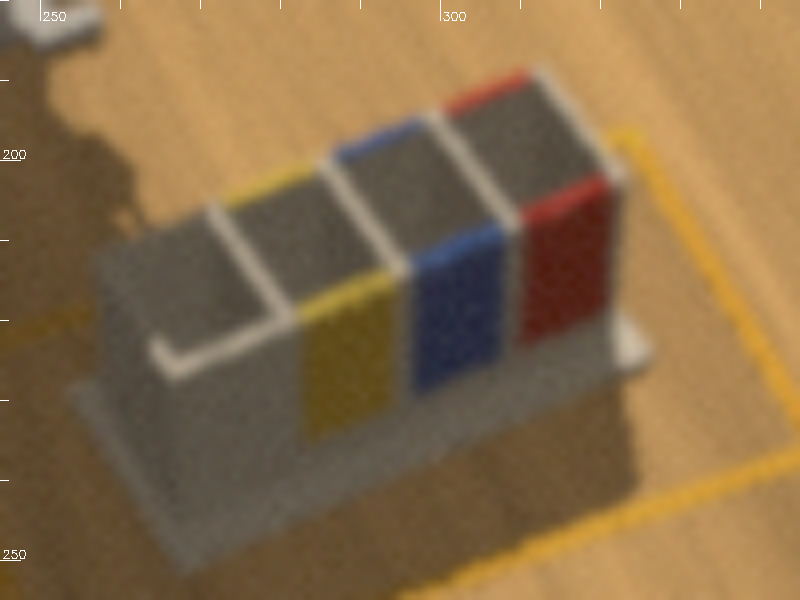

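View pics/t15.png

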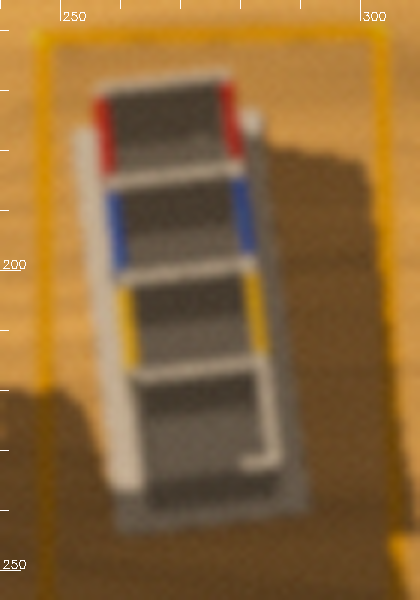

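```bash
cat >> h.py <<'E'
def fitcaddy(side,top):
    """dict corner-> px ; corners bl,br,fl,fr of rim z .095; least squares pose"""
    from scipy.optimize import least_squares
    L={'bl':(.09,.03),'br':(.09,-.03),'fl':(-.09,.03),'fr':(-.09,-.03)}
    P=[];Q=[]
    out=[]
    for n,D in(("side",side),("top",top)):
        k=list(D)
        if not k: continue
        l=np.array([L[i] for i in k]); m=w(n,[D[i] for i in k],.095)[:,:2]
        f=lambda q:((np.c_[np.cos(q[2])*l[:,0]-np.sin(q[2])*l[:,1]+q[0],np.sin(q[2])*l[:,0]+np.cos(q[2])*l[:,1]+q[1]])-m).ravel()
        r=least_squares(f,[.63,-.02,.1]); print(n,r.x,np.abs(r.fun).max()); out.append(r.x)
    q=np.mean(out,0); c,s_=np.cos(q[2]),np.sin(q[2]); print("caddy",q,np.degrees(q[2]))
    for nm,x in(("red",.066),("blue",.022),("yel",-.022)): print(nm,(q[:2]+x*np.array([c,s_])).round(4))
    return q
E
python3 -c "
from h import *
fitcaddy({'bl':(312,188.8),'br':(322.7,202),'fr':(267,227)},{'bl':(256,171),'br':(278.5,168.3),'fr':(286.5,233)})"
```

```text
side [ 0.63607476 -0.02175248  0.11265374] 0.0023450617316802536
top [ 0.62945146 -0.02353494  0.10277925] 0.0026430170758222626
caddy [ 0.63276311 -0.02264371  0.1077165 ] 6.1717006136599855
red [ 0.6984 -0.0155]
blue [ 0.6546 -0.0203]
yel [ 0.6109 -0.025 ]
```

Emit:
jog_arm --commands '[[[30,-60,0,0,0,1,1],[55,-120,0,0,0,2,1],[65,-182,0,0,0,4,1],[55,-240,0,0,0,5,1],[43,-300,0,0,0,6,1],[33,-360,0,0,0,7,1],[24,-414,0,0,0,7.6,1],[24,-414,0,0,0,7.6,1],[24,-414,0,0,0,7.6,1],[24,-414,30,0,0,7.6,1],[24,-414,30,0,0,7.6,1],[24,-414,30,0,0,7.6,1]]]'

```text
time: 27.52
eef_pos: [0.6942, -0.014, 0.2682]
ee_rot: [[-0.994, -0.11, -0.005], [-0.11, 0.994, 0.001], [0.005, 0.001, -1.0]]
wrist_force: [0.1, 0.3, -1.6]
finger_gap: 0.0266
```

```bash
python3 -c "
from h import *
np.set_printoptions(precision=4,suppress=True)
s=st()
snap('side','s16',(245,110,365,230),6)
snap('top','t16',(230,125,330,245),6)
rows((.6955,-.0158,.27,96.2))
"
```

```text
t 27.52 p [ 0.6942 -0.014   0.2682] F [ 0.0504  0.2741 -1.611 ] gap 0.0266
[[-0.994, -0.11, -0.005], [-0.11, 0.994, 0.001], [0.005, 0.001, -1.0]] q [-0.1304  0.6619  0.881   0.      1.6041 -1.8116]
[-0.8, -1.3, -1.3, 0.1, -0.2, 0.1] n>= 1
```

View pics/s16.png

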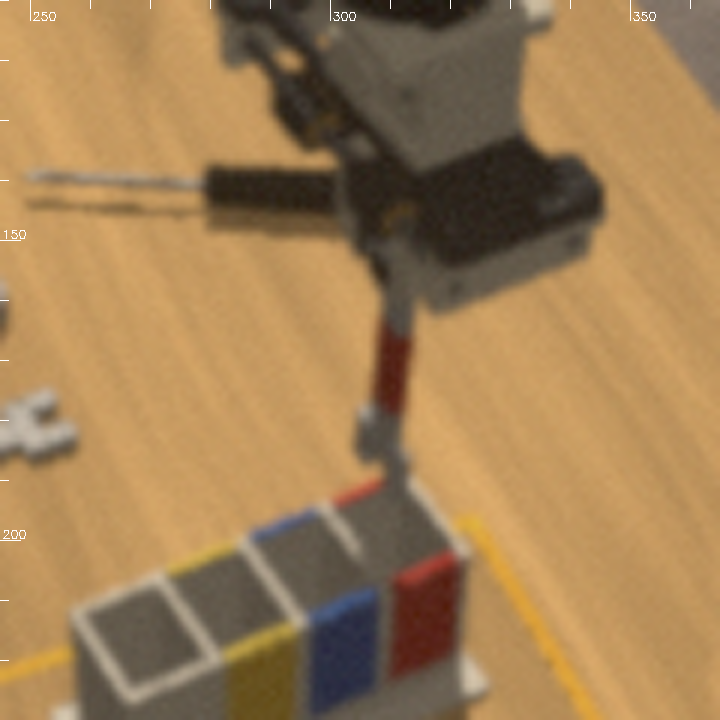

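View pics/t16.png

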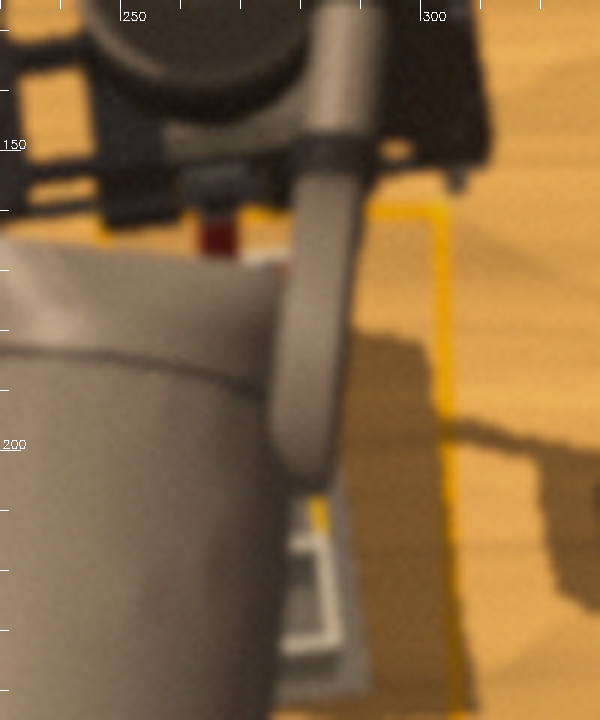

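```bash
python3 -c "
from h import *
np.set_printoptions(precision=4,suppress=True)
g=np.array([.6942,-.014,.2748])
print(proj('side',[g,g-[0,0,.075],g-[0,0,.14],[.6984,-.0155,.095]]))
print(w('side',[(308.5,183.5)],.135),w('side',[(310.3,169.5)],.2748-.075))
"
```

```text
[[309.896  153.3909]
 [309.014  173.5482]
 [308.3    189.6767]
 [309.4636 198.9195]]
[[0.704  0.0064 0.135 ]] [[ 0.7035 -0.0019  0.1998]]
```

```bash
python3 -c "
from h import *
np.set_printoptions(precision=4,suppress=True)
print(w('side',[(308.5,184)],.150))
snap('side','s17',(290,140,340,215),8,cv2.imread('pics/s16_full.png'))
"
```

```text
[[ 0.6973 -0.0073  0.15  ]]
```

View pics/s17.png

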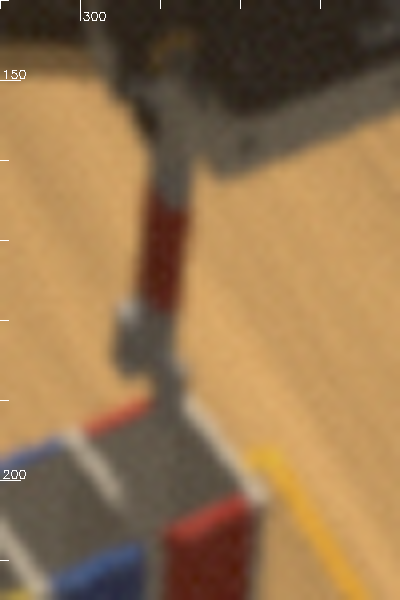

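Emit:
jog_arm --commands '[[[-3,-3,10,0,0,0,1],[-3,-3,30,0,0,0,1],[-3,-3,50,0,0,0,1],[-3,-3,70,0,0,0,1],[-3,-3,90,0,0,0,1],[-3,-3,110,0,0,0,1],[-3,-3,115,0,0,0,1],[-3,-3,115,0,0,0,1]]]'

```text
time: 28.62
eef_pos: [0.6976, -0.0173, 0.1537]
ee_rot: [[-0.994, -0.109, -0.004], [-0.109, 0.994, 0.0], [0.004, 0.001, -1.0]]
wrist_force: [-0.4, -0.7, -1.4]
finger_gap: 0.0269
```

```bash
python3 -c "
from h import *
np.set_printoptions(precision=4,suppress=True)
s=st()
snap('side','s18',(245,130,345,230),6)
"
```

```text
t 28.62 p [ 0.6976 -0.0173  0.1537] F [-0.3696 -0.6763 -1.3911] gap 0.0269
[[-0.994, -0.109, -0.004], [-0.109, 0.994, 0.0], [0.004, 0.001, -1.0]] q [-0.1344  0.7241  1.0725 -0.0001  1.3491 -1.8149]
```

View pics/s18.png

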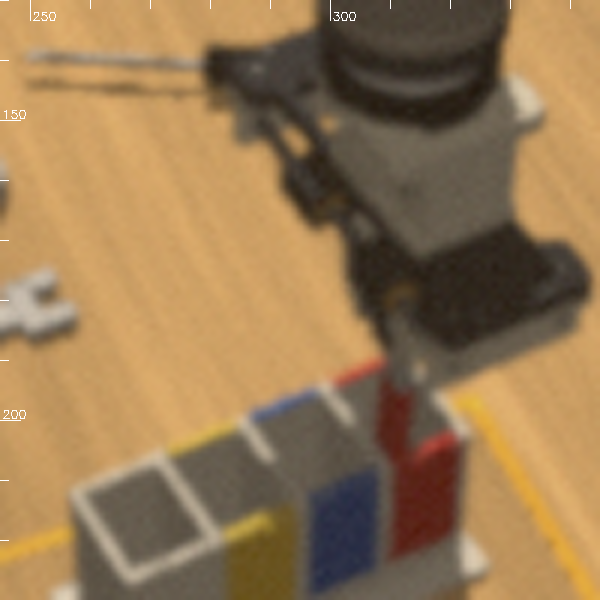

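Emit:
jog_arm --commands '[[[0,0,6,0,0,0,1],[0,0,11,0,0,0,1],[0,0,13,0,0,0,1],[0,0,13,0,0,0,1]]]' --squeeze 20

```text
time: 29.18
eef_pos: [0.6977, -0.0172, 0.1412]
ee_rot: [[-0.994, -0.11, -0.003], [-0.11, 0.994, 0.0], [0.003, 0.001, -1.0]]
wrist_force: [0.2, 0.6, -1.3]
finger_gap: 0.0268
```

Emit:
jog_arm --commands '[[[0,0,2,0,0,0,1],[0,0,3,0,0,0,1],[0,0,3,0,0,0,1]]]'

```text
time: 29.55
eef_pos: [0.6987, -0.0172, 0.1401]
ee_rot: [[-0.994, -0.11, 0.0], [-0.11, 0.994, 0.0], [-0.0, 0.0, -1.0]]
wrist_force: [0.0, 0.9, 4.7]
finger_gap: 0.0273
```

Emit:
jog_arm --commands '[[[0,0,2,0,0,0,1],[0,0,3,0,0,0,1],[0,0,3,0,0,0,1]]]'

```text
time: 29.92
eef_pos: [0.7001, -0.017, 0.1401]
ee_rot: [[-0.994, -0.11, 0.006], [-0.11, 0.994, -0.0], [-0.006, -0.001, -1.0]]
wrist_force: [-0.3, 1.0, 8.6]
finger_gap: 0.0274
```

Emit:
jog_arm --commands '[[[-1,0,-2,0,0,0,1],[-4,0,-2,0,0,0,1],[-7,0,-2,0,0,0,1],[-10,0,-2,0,0,0,1],[-10,0,-2,0,0,0,1]]]' --squeeze 8

```text
time: 30.55
eef_pos: [0.7101, -0.0159, 0.1416]
ee_rot: [[-0.994, -0.11, 0.005], [-0.11, 0.994, -0.0], [-0.005, -0.001, -1.0]]
wrist_force: [-0.2, -0.9, -1.7]
finger_gap: 0.0275
```

Emit:
jog_arm --commands '[[[0,0,0,0,0,0,0.2],[0,0,0,0,0,0,0],[0,0,0,0,0,0,0],[0,0,0,0,0,0,0],[0,0,-30,0,0,0,0],[0,0,-80,0,0,0,0],[0,0,-130,0,0,0,0],[0,0,-130,0,0,0,0]]]'

```text
time: 31.55
eef_pos: [0.7111, -0.0161, 0.2776]
ee_rot: [[-0.994, -0.11, 0.016], [-0.11, 0.994, -0.001], [-0.015, -0.003, -1.0]]
wrist_force: [-0.0, 0.1, -0.7]
finger_gap: 0.0457
```

```bash
python3 -c "
from h import *
np.set_printoptions(precision=4,suppress=True)
s=st()
snap('side','s19',(245,130,345,230),6)
rows((.58,.15,.25,96),(.594,.2855,.10,96))
"
```

```text
t 31.55 p [ 0.7111 -0.0161  0.2776] F [-0.0237  0.1496 -0.6642] gap 0.0457
[[-0.994, -0.11, 0.016], [-0.11, 0.994, -0.001], [-0.015, -0.003, -1.0]] q [-0.1305  0.6851  0.8142  0.0006  1.6268 -1.8113]
[111.4, 179.3, 22.7, -0.1, 0.6, 0.3] n>= 4
[84.1, 312.7, 172.8, -0.1, 0.6, 0.3] n>= 6
```

View pics/s19.png

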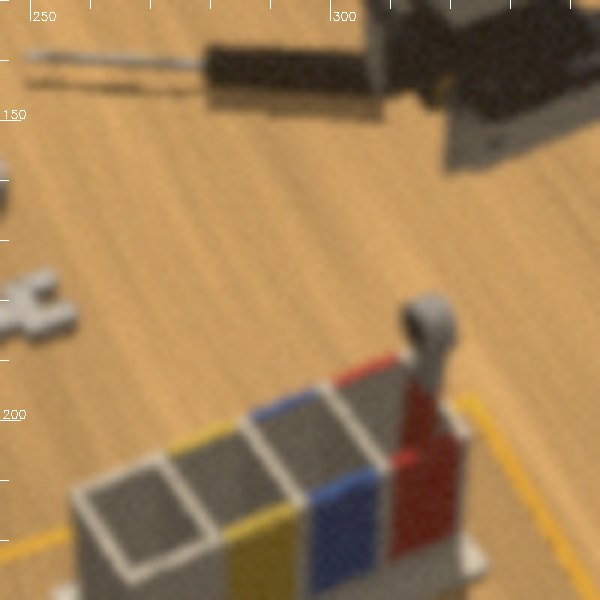

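```bash
python3 -c "
from h import *
snap('side','s20',(190,135,270,205),8)
snap('top','t20',(115,205,215,285),7)
"
```

```text
(no output)
```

View pics/s20.png

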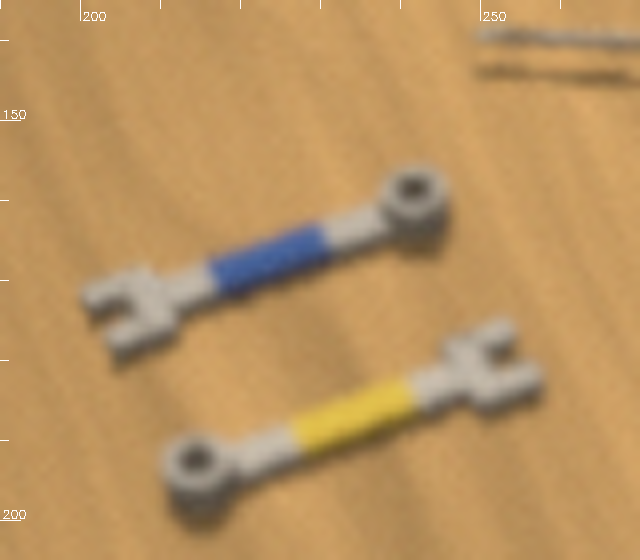

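View pics/t20.png

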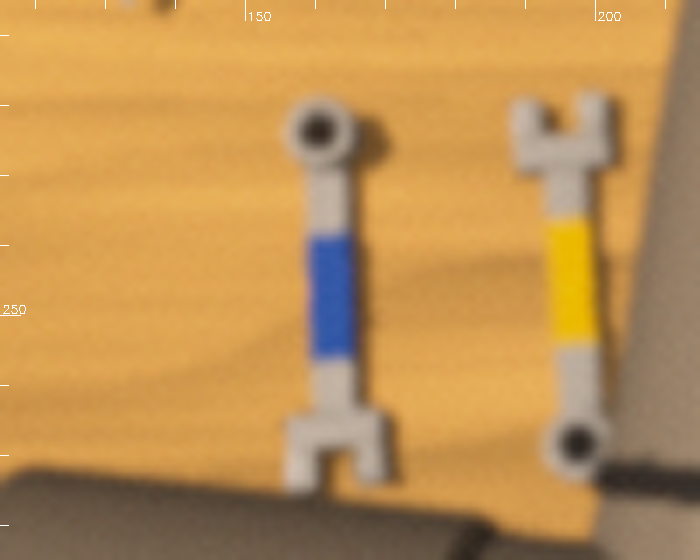

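Emit:
jog_arm --commands '[[[30,50,-10,0,0,0,0],[60,100,-10,0,0,0,0],[111,179,0,0,0,0,0],[98,240,40,0,0.6,0.5,-0.05],[83,312,80,0,0.6,0.8,-0.05],[83,312,120,0,0.6,0.8,-0.05],[83,312,172,0,0.6,0.8,-0.05],[83,312,172,0,0.6,0.8,-0.05],[83,312,172,0,0.6,0.8,-0.05],[83,312,172,0,0.6,0.8,-0.05]]]' --squeeze 50

```text
time: 32.95
eef_pos: [0.5945, 0.2848, 0.101]
ee_rot: [[-0.995, -0.095, -0.003], [-0.095, 0.995, 0.001], [0.003, 0.001, -1.0]]
wrist_force: [-0.1, -1.1, -0.2]
finger_gap: 0.0483
```

```bash
python3 -c "
from h import *
st()
rows((.5945,.2855,.002,95.5))
snap('side','s21',(190,85,290,185),6)
"
```

```text
t 32.95 p [0.5945 0.2848 0.101 ] F [-0.1354 -1.1456 -0.1651] gap 0.0483
[[-0.995, -0.095, -0.003], [-0.095, 0.995, 0.001], [0.003, 0.001, -1.0]] q [ 0.3299  0.6966  1.2784  0.0016  1.169  -1.3365]
[-0.3, 0.6, 99.0, 0.0, -0.2, -0.1] n>= 2
```

View pics/s21.png

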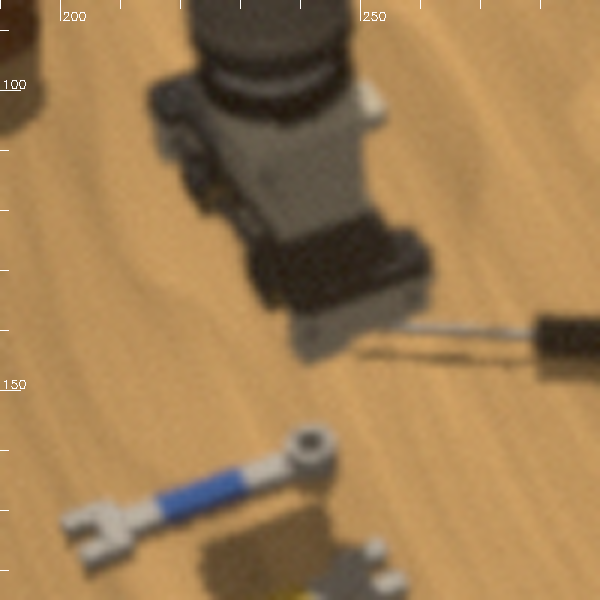

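Emit:
jog_arm --commands '[[[0,1,50,0,0,0,-0.05],[0,1,85,0,0,0,-0.05],[0,1,97,0,0,0,-0.05],[0,1,100,0,0,0,-0.05],[0,1,100,0,0,0,-0.05],[0,1,100,0,0,0,1],[0,1,100,0,0,0,1],[0,1,100,0,0,0,1],[0,1,100,0,0,0,1],[0,1,100,0,0,0,1]]]' --squeeze 50

```text
time: 34.25
eef_pos: [0.5944, 0.2861, 0.0016]
ee_rot: [[-0.995, -0.095, -0.002], [-0.095, 0.995, 0.001], [0.002, 0.001, -1.0]]
wrist_force: [-0.8, -0.5, 5.4]
finger_gap: 0.0265
```

Emit:
jog_arm --commands '[[[0,0,-20,0,0,0,1],[0,0,-60,0,0,0,1],[0,0,-110,0,0,0,1],[0,0,-160,0,0,0,1],[0,0,-210,0,0,0,1],[0,0,-260,0,0,0,1],[0,0,-280,0,0,0,1],[0,0,-280,0,0,0,1],[0,0,-280,0,0,0,1]]]'

```text
time: 35.38
eef_pos: [0.5943, 0.2856, 0.2803]
ee_rot: [[-0.995, -0.095, -0.004], [-0.095, 0.995, 0.0], [0.004, 0.0, -1.0]]
wrist_force: [-0.2, -0.4, -1.4]
finger_gap: 0.027
```

Emit:
jog_arm --commands '[[[0,0,0,0,0,0,1],[0,0,0,0,0,0,1]]]' --squeeze 35

```text
time: 35.62
eef_pos: [0.594, 0.2854, 0.279]
ee_rot: [[-0.995, -0.095, -0.006], [-0.095, 0.995, -0.001], [0.007, -0.0, -1.0]]
wrist_force: [-0.1, -0.3, -1.5]
finger_gap: 0.0273
```

Emit:
jog_arm --commands '[[[0,0,0,0,0,0,1],[0,0,0,0,0,0,1]]]' --squeeze 27

```text
time: 35.88
eef_pos: [0.5939, 0.2854, 0.2786]
ee_rot: [[-0.995, -0.095, -0.007], [-0.095, 0.995, -0.001], [0.007, -0.0, -1.0]]
wrist_force: [-0.4, -0.2, -1.3]
finger_gap: 0.0269
```

Emit:
jog_arm --commands '[[[0,0,0,0,0,0,1],[0,0,0,0,0,0,1],[0,0,0,0,0,0,1]]]' --squeeze 23

```text
time: 36.25
eef_pos: [0.5939, 0.2854, 0.2787]
ee_rot: [[-0.995, -0.095, -0.007], [-0.095, 0.995, -0.001], [0.007, -0.0, -1.0]]
wrist_force: [-0.7, -0.5, -1.6]
finger_gap: 0.0269
```

Emit:
jog_arm --commands '[[[0,0,0,0,0,0,1],[0,0,0,0,0,0,1],[0,0,0,0,0,0,1]]]' --squeeze 20

```text
time: 36.62
eef_pos: [0.5939, 0.2854, 0.2787]
ee_rot: [[-0.995, -0.095, -0.007], [-0.095, 0.995, -0.001], [0.007, -0.0, -1.0]]
wrist_force: [0.9, 0.0, -1.8]
finger_gap: 0.0275
```

Emit:
jog_arm --commands '[[[0,0,0,0,0,0,1],[0,0,0,0,0,0,1],[0,0,0,0,0,0,1]]]' --squeeze 17

```text
time: 37.0
eef_pos: [0.5939, 0.2854, 0.2787]
ee_rot: [[-0.995, -0.095, -0.007], [-0.095, 0.996, -0.001], [0.007, -0.0, -1.0]]
wrist_force: [-0.5, 0.2, -2.1]
finger_gap: 0.0274
```

Emit:
jog_arm --commands '[[[0,0,0,0,0,0,1],[0,0,0,0,0,0,1],[0,0,0,0,0,0,1]]]' --squeeze 14

```text
time: 37.38
eef_pos: [0.5939, 0.2854, 0.2787]
ee_rot: [[-0.995, -0.095, -0.007], [-0.095, 0.995, -0.001], [0.007, -0.0, -1.0]]
wrist_force: [-0.1, 0.4, -2.4]
finger_gap: 0.0276
```

Emit:
jog_arm --commands '[[[0,0,0,0,0,0,1],[0,0,0,0,0,0,1],[0,0,0,0,0,0,1]]]' --squeeze 11

```text
time: 37.75
eef_pos: [0.5939, 0.2854, 0.2787]
ee_rot: [[-0.995, -0.095, -0.007], [-0.095, 0.995, -0.001], [0.007, -0.0, -1.0]]
wrist_force: [-0.3, 0.4, -2.0]
finger_gap: 0.0277
```

Emit:
jog_arm --commands '[[[0,0,0,0,0,0,1],[0,0,0,0,0,0,1],[0,0,0,0,0,0,1]]]' --squeeze 8

```text
time: 38.12
eef_pos: [0.5939, 0.2854, 0.2786]
ee_rot: [[-0.995, -0.095, -0.007], [-0.095, 0.995, -0.001], [0.007, -0.0, -1.0]]
wrist_force: [0.3, 0.9, -1.9]
finger_gap: 0.0278
```

Emit:
jog_arm --commands '[[[0,0,0,0,0,0,1],[0,0,0,0,0,0,1],[0,0,0,0,0,0,1]]]' --squeeze 6

```text
time: 38.5
eef_pos: [0.5939, 0.2854, 0.2787]
ee_rot: [[-0.995, -0.095, -0.007], [-0.095, 0.995, -0.001], [0.007, -0.0, -1.0]]
wrist_force: [-0.9, -0.7, -1.9]
finger_gap: 0.028
```

Emit:
jog_arm --commands '[[[0,0,0,0,0,0,1],[4,0,0,0,0,0,1],[-4,0,0,0,0,0,1],[4,0,0,0,0,0,1],[-4,0,0,0,0,0,1],[2,0,0,0,0,0,1],[0,0,0,0,0,0,1],[0,0,0,0,0,0,1],[0,0,0,0,0,0,1]]]' --squeeze 5

```text
time: 39.62
eef_pos: [0.594, 0.2854, 0.2787]
ee_rot: [[-0.995, -0.095, -0.007], [-0.095, 0.996, -0.001], [0.007, -0.0, -1.0]]
wrist_force: [-0.4, -0.4, -1.8]
finger_gap: 0.0276
```

```bash
python3 -c "
from h import *
s=st()
snap('side','s22',(190,50,290,150),6)
g=s['eef_pos']+[0,0,.006]
for n in('side','top'): print(proj(n,[g,g-[0,0,.04],g-[0,0,.075],g-[0,0,.14]]).round(1).tolist())
"
```

```text
t 39.62 p [0.594  0.2854 0.2787] F [-0.4021 -0.3789 -1.7976] gap 0.0276
[[-0.995, -0.095, -0.007], [-0.095, 0.996, -0.001], [0.007, -0.0, -1.0]] q [ 0.331   0.58    0.9989  0.0015  1.5694 -1.3347]
[[234.2, 92.7], [235.3, 103.6], [236.2, 112.9], [237.9, 129.3]]
[[129.4, 199.8], [134.9, 204.0], [139.4, 207.5], [147.0, 213.3]]
```

View pics/s22.png

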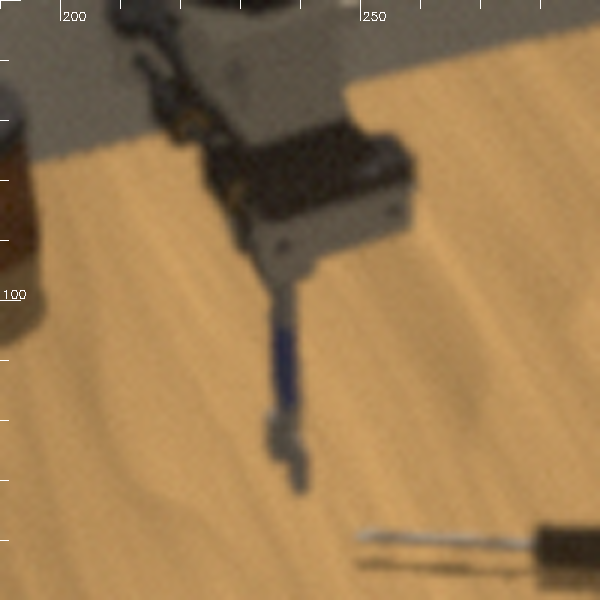

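Emit:
jog_arm --commands '[[[0,0,0,0,0,0,1],[0,0,0,0,0,0,1],[0,0,-20,0,0,0,1],[0,0,-20,0,0,0,1],[0,0,-20,0,0,0,1]]]' --squeeze 50

```text
time: 40.3
eef_pos: [0.5939, 0.2854, 0.298]
ee_rot: [[-0.995, -0.095, -0.008], [-0.095, 0.995, -0.001], [0.008, -0.0, -1.0]]
wrist_force: [-0.0, -0.0, -2.4]
finger_gap: 0.0269
```

```bash
python3 -c "
from h import *
st()
rows((.6535,-.0215,.30,96.2),(.6535,-.0215,.26,96.2))
"
```

```text
t 40.3 p [0.5939 0.2854 0.298 ] F [-0.0179 -0.033  -2.4017] gap 0.0269
[[-0.995, -0.095, -0.008], [-0.095, 0.995, -0.001], [0.008, -0.0, -1.0]] q [ 0.331   0.5758  0.9553  0.0014  1.618  -1.3346]
[-30.2, -311.1, -2.1, -0.0, -0.4, -0.8] n>= 6
[-30.6, -311.1, 37.9, -0.0, -0.4, -0.8] n>= 6
```

Emit:
jog_arm --commands '[[[-5,-50,-2,0,0,0,1],[-10,-100,-2,0,0,0,1],[-15,-155,-2,0,0,0,1],[-20,-205,-2,0,-0.4,0,1],[-25,-260,-2,0,-0.4,-0.8,1],[-30,-311,-2,0,-0.4,-0.8,1],[-30,-311,-2,0,-0.4,-0.8,1],[-30,-311,28,0,-0.4,-0.8,1],[-30,-311,28,0,-0.4,-0.8,1],[-30,-311,28,0,-0.4,-0.8,1]]]'

```text
time: 41.55
eef_pos: [0.6531, -0.0207, 0.2705]
ee_rot: [[-0.994, -0.11, -0.0], [-0.11, 0.994, -0.0], [0.0, -0.0, -1.0]]
wrist_force: [0.2, 0.7, -1.1]
finger_gap: 0.0265
```

```bash
python3 -c "
from h import *
st()
snap('side','s23',(240,110,340,230),6)
rows((.6535,-.0215,.27,96.2))
"
```

```text
t 41.55 p [ 0.6531 -0.0207  0.2705] F [ 0.2467  0.6738 -1.0732] gap 0.0265
[[-0.994, -0.11, -0.0], [-0.11, 0.994, -0.0], [0.0, -0.0, -1.0]] q [-0.1486  0.5663  1.044  -0.0004  1.5314 -1.8292]
[-0.0, -0.7, 1.0, -0.0, 0.1, 0.1] n>= 1
```

View pics/s23.png

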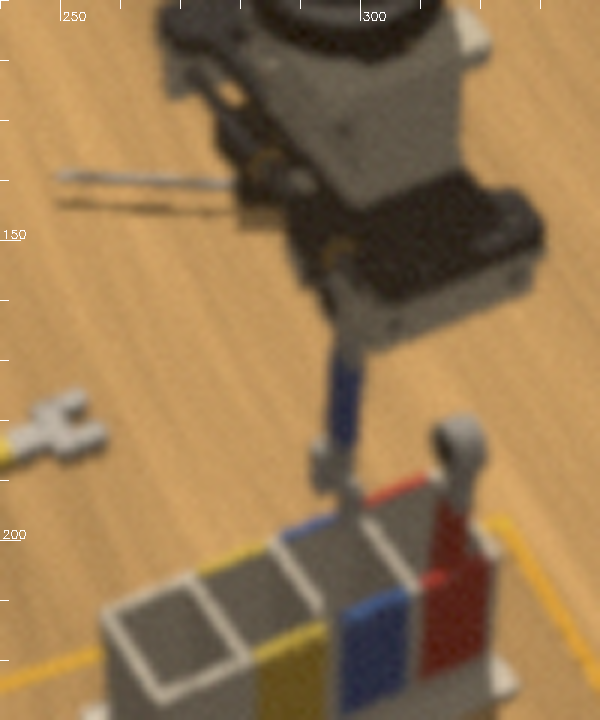

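```bash
python3 -c "
from h import *
print(w('side',[(296.5,190)],.152),w('side',[(309,185.5)],.150))"
```

```text
[[ 0.65766068 -0.01612157  0.152     ]] [[ 0.69631965 -0.01287538  0.15      ]]
```

Emit:
jog_arm --commands '[[[0,-1,20,0,0,0,1],[0,-1,40,0,0,0,1],[0,-1,60,0,0,0,1],[0,-1,80,0,0,0,1],[0,-1,100,0,0,0,1],[0,-1,115,0,0,0,1],[0,-1,118,0,0,0,1],[0,-1,118,0,0,0,1]]]'

```text
time: 42.6
eef_pos: [0.654, -0.0218, 0.1537]
ee_rot: [[-0.994, -0.11, 0.002], [-0.11, 0.994, -0.001], [-0.002, -0.001, -1.0]]
wrist_force: [0.2, 0.6, -1.3]
finger_gap: 0.0267
```

```bash
python3 -c "
from h import *
st()
snap('side','s24',(240,130,340,230),6)
"
```

```text
t 42.6 p [ 0.654  -0.0218  0.1537] F [ 0.2013  0.5981 -1.3044] gap 0.0267
[[-0.994, -0.11, 0.002], [-0.11, 0.994, -0.001], [-0.002, -0.001, -1.0]] q [-0.1502  0.6368  1.2382 -0.0004  1.2645 -1.8307]
```

View pics/s24.png

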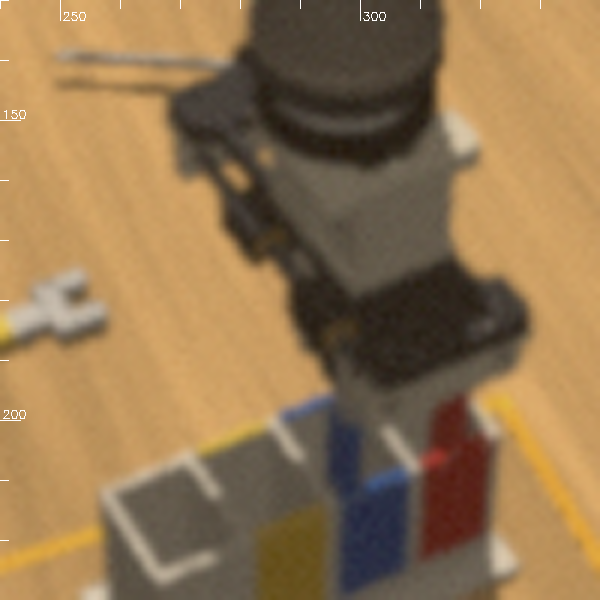

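Emit:
jog_arm --commands '[[[0,0,6,0,0,0,1],[0,0,11,0,0,0,1],[0,0,13,0,0,0,1],[0,0,13,0,0,0,1]]]' --squeeze 20

```text
time: 43.15
eef_pos: [0.6541, -0.0219, 0.1409]
ee_rot: [[-0.994, -0.11, 0.002], [-0.11, 0.994, -0.001], [-0.002, -0.001, -1.0]]
wrist_force: [-0.2, 0.8, -1.4]
finger_gap: 0.0272
```

Emit:
jog_arm --commands '[[[0,0,2,0,0,0,1],[0,0,4,0,0,0,1],[0,0,4,0,0,0,1]]]'

```text
time: 43.52
eef_pos: [0.656, -0.0218, 0.1401]
ee_rot: [[-0.994, -0.11, 0.009], [-0.11, 0.994, -0.001], [-0.008, -0.002, -1.0]]
wrist_force: [-0.6, 1.7, 10.3]
finger_gap: 0.0275
```

Jaw is on the floor. Nudge back and release.

Emit:
jog_arm --commands '[[[-1,0,-2,0,0,0,1],[-4,0,-2,0,0,0,1],[-7,0,-2,0,0,0,1],[-10,0,-2,0,0,0,1],[-10,0,-2,0,0,0,1]]]' --squeeze 8

```text
time: 44.15
eef_pos: [0.666, -0.0207, 0.1417]
ee_rot: [[-0.994, -0.11, 0.008], [-0.11, 0.994, -0.001], [-0.008, -0.002, -1.0]]
wrist_force: [0.4, 0.1, -1.8]
finger_gap: 0.0277
```

Emit:
jog_arm --commands '[[[0,0,0,0,0,0,0.2],[0,0,0,0,0,0,0],[0,0,0,0,0,0,0],[0,0,0,0,0,0,0],[0,0,-30,0,0,0,0],[0,0,-80,0,0,0,0],[0,0,-130,0,0,0,0],[0,0,-130,0,0,0,0]]]'

```text
time: 45.15
eef_pos: [0.6667, -0.0207, 0.2772]
ee_rot: [[-0.994, -0.11, 0.018], [-0.11, 0.994, -0.003], [-0.018, -0.005, -1.0]]
wrist_force: [-0.2, 0.2, 0.3]
finger_gap: 0.046
```

```bash
python3 -c "
from h import *
st()
snap('side','s25',(190,130,340,240),5)
snap('top','t25',(115,205,215,285),7)
rows((.58,.15,.25,93.4),(.4695,.1805,.10,93.4))
"
```

```text
t 45.15 p [ 0.6667 -0.0207  0.2772] F [-0.2327  0.1888  0.2525] gap 0.046
[[-0.994, -0.11, 0.018], [-0.11, 0.994, -0.003], [-0.018, -0.005, -1.0]] q [-0.1459  0.5809  1.0012  0.0001  1.5412 -1.8267]
[65.8, 178.8, 20.8, -0.1, 0.5, 2.9] n>= 4
[173.6, 221.6, 169.9, -0.1, 0.5, 2.9] n>= 6
```

View pics/s25.png

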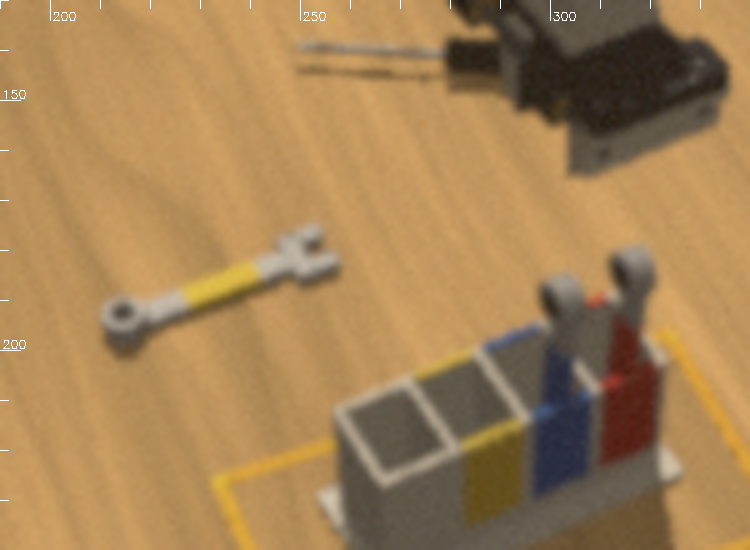

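View pics/t25.png

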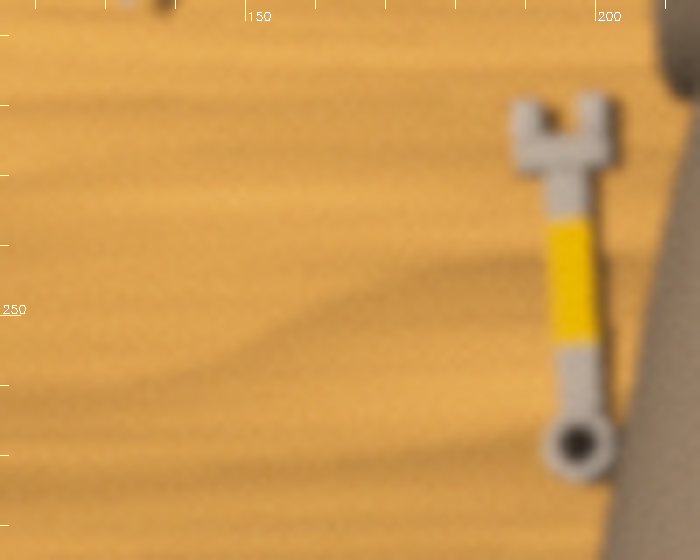

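Emit:
jog_arm --commands '[[[15,60,-10,0,0,0,0],[35,120,-10,0,0,0,0],[66,179,0,0,0,1,0],[120,200,20,0,0.5,2,-0.05],[173,221,60,0,0.5,2.9,-0.05],[173,221,120,0,0.5,2.9,-0.05],[173,221,170,0,0.5,2.9,-0.05],[173,221,170,0,0.5,2.9,-0.05],[173,221,170,0,0.5,2.9,-0.05],[173,221,170,0,0.5,2.9,-0.05]]]' --squeeze 50

```text
time: 46.5
eef_pos: [0.4716, 0.1802, 0.1018]
ee_rot: [[-0.998, -0.059, 0.004], [-0.059, 0.998, -0.001], [-0.003, -0.001, -1.0]]
wrist_force: [0.9, -0.9, 0.1]
finger_gap: 0.0479
```

```bash
python3 -c "
from h import *
st()
rows((.4695,.1805,.002,93.4))
snap('side','s26',(160,110,280,220),6)
"
```

```text
t 46.5 p [0.4716 0.1802 0.1018] F [ 0.8606 -0.9083  0.0604] gap 0.0479
[[-0.998, -0.059, 0.004], [-0.059, 0.998, -0.001], [-0.003, -0.001, -1.0]] q [ 0.2142  0.4445  1.7521 -0.0023  0.9418 -1.4143]
[2.4, 0.6, 99.8, -0.1, 0.2, -0.0] n>= 2
```

View pics/s26.png

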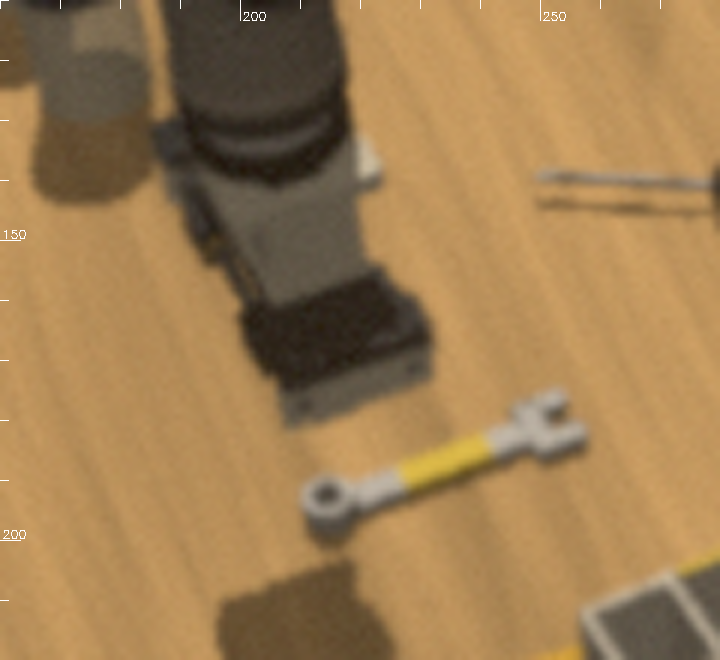

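Emit:
jog_arm --commands '[[[2,0,50,0,0,0,-0.05],[2,0,85,0,0,0,-0.05],[2,0,97,0,0,0,-0.05],[2,0,100,0,0,0,-0.05],[2,0,100,0,0,0,-0.05],[2,0,100,0,0,0,1],[2,0,100,0,0,0,1],[2,0,100,0,0,0,1],[2,0,100,0,0,0,1],[2,0,100,0,0,0,1]]]' --squeeze 50

```text
time: 47.8
eef_pos: [0.4701, 0.1801, 0.0022]
ee_rot: [[-0.998, -0.059, 0.004], [-0.059, 0.998, -0.001], [-0.004, -0.001, -1.0]]
wrist_force: [-0.9, 0.9, 5.7]
finger_gap: 0.0264
```

Emit:
jog_arm --commands '[[[0,0,-20,0,0,0,1],[0,0,-60,0,0,0,1],[0,0,-110,0,0,0,1],[0,0,-160,0,0,0,1],[0,0,-210,0,0,0,1],[0,0,-260,0,0,0,1],[0,0,-280,0,0,0,1],[0,0,-280,0,0,0,1],[0,0,-280,0,0,0,1]]]'

```text
time: 48.92
eef_pos: [0.4681, 0.1801, 0.2805]
ee_rot: [[-0.998, -0.059, 0.001], [-0.059, 0.998, -0.002], [-0.001, -0.002, -1.0]]
wrist_force: [0.9, -0.0, -1.7]
finger_gap: 0.0266
```

Emit:
jog_arm --commands '[[[0,0,0,0,0,0,1],[0,0,0,0,0,0,1]]]' --squeeze 35

```text
time: 49.18
eef_pos: [0.4677, 0.18, 0.2794]
ee_rot: [[-0.998, -0.059, -0.001], [-0.059, 0.998, -0.002], [0.001, -0.002, -1.0]]
wrist_force: [0.1, -0.3, -1.7]
finger_gap: 0.0268
```

```bash
python3 -c "
from h import *
st()
snap('side','s27',(150,60,270,170),6)
"
```

```text
t 49.17 p [0.4677 0.18   0.2794] F [ 0.0507 -0.3332 -1.7148] gap 0.0268
[[-0.998, -0.059, -0.001], [-0.059, 0.998, -0.002], [0.001, -0.002, -1.0]] q [ 0.2155  0.2615  1.4912 -0.0018  1.3903 -1.414 ]
```

View pics/s27.png

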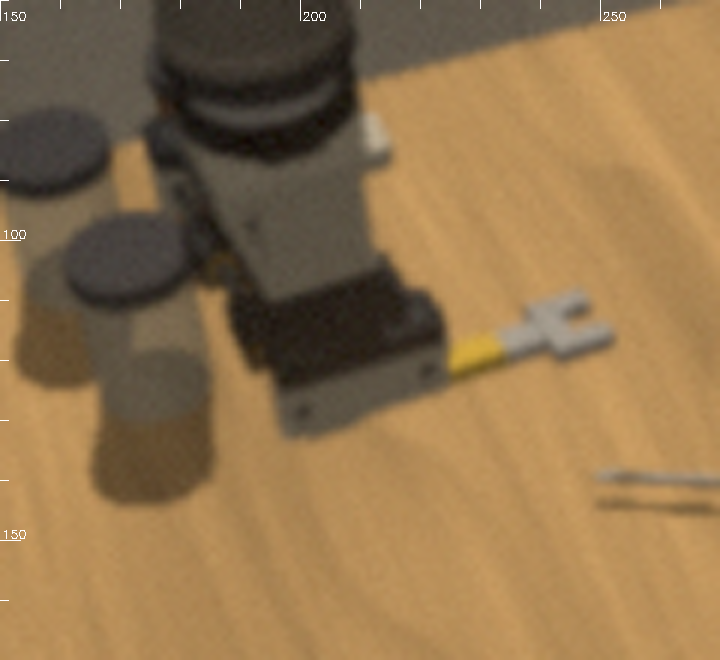

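Emit:
jog_arm --commands '[[[0,0,0,0,0,0,1],[0,0,0,0,0,0,1]]]' --squeeze 27

```text
time: 49.48
eef_pos: [0.4678, 0.18, 0.2796]
ee_rot: [[-0.998, -0.059, -0.001], [-0.059, 0.998, -0.002], [0.001, -0.002, -1.0]]
wrist_force: [0.3, 0.7, -1.3]
finger_gap: 0.0269
```

Emit:
jog_arm --commands '[[[0,0,0,0,0,0,1],[0,0,0,0,0,0,1],[0,0,0,0,0,0,1]]]' --squeeze 23

```text
time: 49.85
eef_pos: [0.4678, 0.18, 0.2797]
ee_rot: [[-0.998, -0.059, -0.0], [-0.059, 0.998, -0.002], [0.001, -0.002, -1.0]]
wrist_force: [-0.1, -0.6, -1.4]
finger_gap: 0.0272
```

Emit:
jog_arm --commands '[[[0,0,0,0,0,0,1],[0,0,0,0,0,0,1],[0,0,0,0,0,0,1]]]' --squeeze 20

```text
time: 50.22
eef_pos: [0.4678, 0.18, 0.2796]
ee_rot: [[-0.998, -0.059, -0.001], [-0.059, 0.998, -0.002], [0.001, -0.002, -1.0]]
wrist_force: [0.7, -0.4, -2.5]
finger_gap: 0.0272
```

Emit:
jog_arm --commands '[[[0,0,0,0,0,0,1],[0,0,0,0,0,0,1],[0,0,0,0,0,0,1]]]' --squeeze 17

```text
time: 50.6
eef_pos: [0.4678, 0.18, 0.2796]
ee_rot: [[-0.998, -0.059, -0.0], [-0.059, 0.998, -0.002], [0.001, -0.002, -1.0]]
wrist_force: [-0.7, 0.9, -0.8]
finger_gap: 0.0274
```

Emit:
jog_arm --commands '[[[0,0,0,0,0,0,1],[0,0,0,0,0,0,1],[0,0,0,0,0,0,1]]]' --squeeze 14

```text
time: 50.98
eef_pos: [0.4678, 0.18, 0.2796]
ee_rot: [[-0.998, -0.059, -0.0], [-0.059, 0.998, -0.002], [0.001, -0.002, -1.0]]
wrist_force: [0.3, -0.3, -1.2]
finger_gap: 0.0276
```

Emit:
jog_arm --commands '[[[0,0,0,0,0,0,1],[0,0,0,0,0,0,1],[0,0,0,0,0,0,1]]]' --squeeze 11

```text
time: 51.35
eef_pos: [0.4678, 0.18, 0.2796]
ee_rot: [[-0.998, -0.059, -0.001], [-0.059, 0.998, -0.002], [0.001, -0.002, -1.0]]
wrist_force: [0.4, -0.2, -1.9]
finger_gap: 0.0274
```

Emit:
jog_arm --commands '[[[0,0,0,0,0,0,1],[0,0,0,0,0,0,1],[0,0,0,0,0,0,1]]]' --squeeze 8

```text
time: 51.72
eef_pos: [0.4678, 0.18, 0.2796]
ee_rot: [[-0.998, -0.059, -0.001], [-0.059, 0.998, -0.002], [0.001, -0.002, -1.0]]
wrist_force: [-0.2, -0.0, -1.2]
finger_gap: 0.028
```

Emit:
jog_arm --commands '[[[0,0,0,0,0,0,1],[0,0,0,0,0,0,1],[0,0,0,0,0,0,1]]]' --squeeze 6

```text
time: 52.1
eef_pos: [0.4678, 0.18, 0.2796]
ee_rot: [[-0.998, -0.059, -0.001], [-0.059, 0.998, -0.002], [0.001, -0.002, -1.0]]
wrist_force: [-0.5, 0.1, -2.4]
finger_gap: 0.0279
```

Emit:
jog_arm --commands '[[[0,0,0,0,0,0,1],[4,0,0,0,0,0,1],[-4,0,0,0,0,0,1],[4,0,0,0,0,0,1],[-4,0,0,0,0,0,1],[2,0,0,0,0,0,1],[0,0,0,0,0,0,1],[0,0,0,0,0,0,1],[0,0,0,0,0,0,1]]]' --squeeze 5

```text
time: 53.22
eef_pos: [0.4678, 0.18, 0.2796]
ee_rot: [[-0.998, -0.059, -0.001], [-0.059, 0.998, -0.002], [0.001, -0.002, -1.0]]
wrist_force: [0.5, 0.0, -1.0]
finger_gap: 0.0275
```

```bash
python3 -c "
from h import *
s=st()
snap('side','s28',(160,80,260,180),6)
g=s['eef_pos']+[0,0,.006]
for n in('side','top'): print(proj(n,[g,g-[0,0,.04],g-[0,0,.075],g-[0,0,.14]]).round(1).tolist())
"
```

```text
t 53.23 p [0.4678 0.18   0.2796] F [ 0.5052  0.0057 -1.001 ] gap 0.0275
[[-0.998, -0.059, -0.001], [-0.059, 0.998, -0.002], [0.001, -0.002, -1.0]] q [ 0.2155  0.2614  1.4908 -0.0018  1.3903 -1.414 ]
[[202.0, 126.9], [203.9, 137.9], [205.5, 147.2], [208.4, 163.6]]
[[175.9, 256.0], [179.8, 258.2], [183.0, 260.0], [188.3, 263.0]]
```

View pics/s28.png

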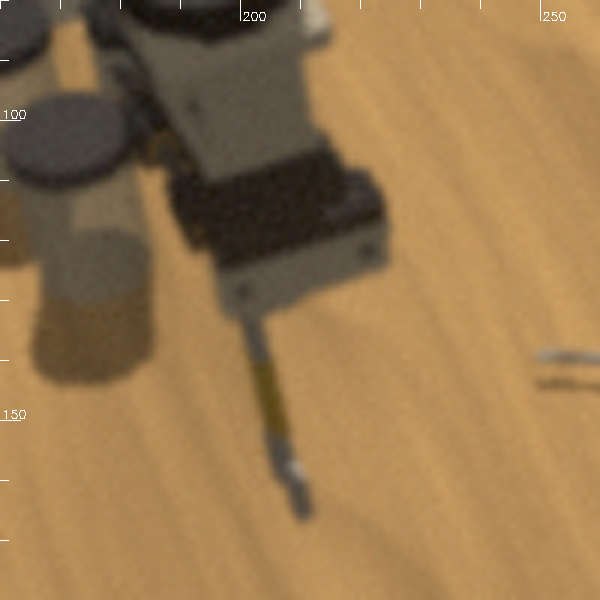

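Emit:
jog_arm --commands '[[[0,0,0,0,0,0,1],[0,0,0,0,0,0,1],[0,0,-20,0,0,0,1],[0,0,-20,0,0,0,1],[0,0,-20,0,0,0,1]]]' --squeeze 50

```text
time: 53.9
eef_pos: [0.4676, 0.18, 0.299]
ee_rot: [[-0.998, -0.059, -0.001], [-0.059, 0.998, -0.002], [0.001, -0.002, -1.0]]
wrist_force: [-0.6, 0.7, -1.7]
finger_gap: 0.0262
```

```bash
python3 -c "
from h import *
st()
rows((.611,-.0265,.30,96.2),(.611,-.0265,.27,96.2))
"
```

```text
t 53.9 p [0.4676 0.18   0.299 ] F [-0.5932  0.6807 -1.7419] gap 0.0262
[[-0.998, -0.059, -0.001], [-0.059, 0.998, -0.002], [0.001, -0.002, -1.0]] q [ 0.2155  0.2508  1.4522 -0.0018  1.4401 -1.414 ]
[-130.9, -214.6, -0.7, -0.1, -0.1, -2.8] n>= 5
[-131.0, -214.5, 29.3, -0.1, -0.1, -2.8] n>= 5
```

Emit:
jog_arm --commands '[[[-26,-43,-1,0,0,-0.5,1],[-52,-86,-1,0,0,-1,1],[-78,-129,-1,0,0,-1.7,1],[-104,-172,-1,0,0,-2.2,1],[-131,-214,-1,0,0,-2.8,1],[-131,-214,-1,0,0,-2.8,1],[-131,-214,-1,0,0,-2.8,1],[-131,-214,29,0,0,-2.8,1],[-131,-214,29,0,0,-2.8,1],[-131,-214,29,0,0,-2.8,1]]]'

```text
time: 55.15
eef_pos: [0.611, -0.0251, 0.2715]
ee_rot: [[-0.994, -0.109, -0.0], [-0.109, 0.994, -0.002], [0.0, -0.002, -1.0]]
wrist_force: [-0.1, 0.4, -0.1]
finger_gap: 0.0267
```

```bash
python3 -c "
from h import *
s=st()
snap('side','s29',(235,120,335,240),6)
rows((.611,-.0265,.27,96.2))
g=s['eef_pos']+[0,0,.006]
print(proj('side',[g-[0,0,.06],g-[0,0,.075],g-[0,0,.14]]))
"
```

```text
t 55.15 p [ 0.611  -0.0251  0.2715] F [-0.1107  0.4426 -0.0668] gap 0.0267
[[-0.994, -0.109, -0.0], [-0.109, 0.994, -0.002], [0.0, -0.002, -1.0]] q [-0.1652  0.4789  1.1877 -0.0022  1.4746 -1.8448]
[0.4, -1.2, 1.8, -0.1, 0.0, 0.0] n>= 1
[[281.5089 181.0206]
 [281.5788 184.9048]
 [281.869  200.9697]]
```

View pics/s29.png

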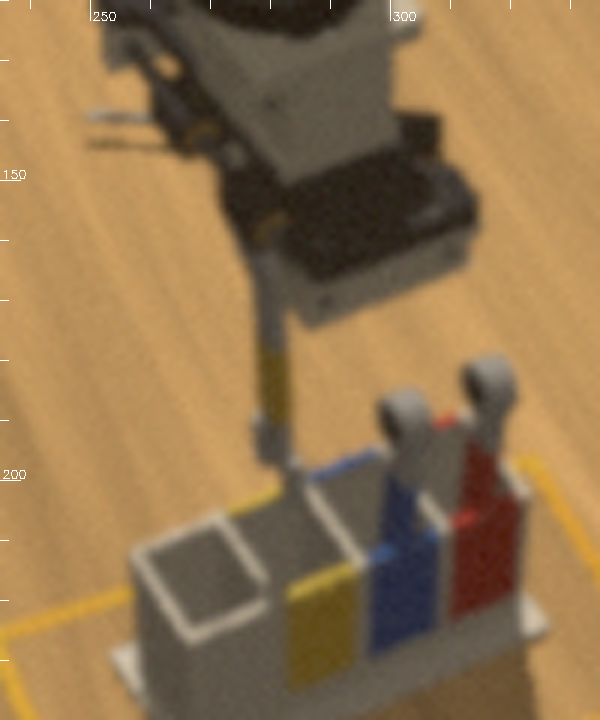

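Emit:
jog_arm --commands '[[[0,-1,20,0,0,0,1],[0,-1,40,0,0,0,1],[0,-1,60,0,0,0,1],[0,-1,80,0,0,0,1],[0,-1,100,0,0,0,1],[0,-1,115,0,0,0,1],[0,-1,118,0,0,0,1],[0,-1,118,0,0,0,1]]]'

```text
time: 56.2
eef_pos: [0.6118, -0.0266, 0.1544]
ee_rot: [[-0.994, -0.109, 0.002], [-0.109, 0.994, -0.003], [-0.002, -0.003, -1.0]]
wrist_force: [0.2, -0.0, -1.1]
finger_gap: 0.0263
```

```bash
python3 -c "
from h import *
st()
snap('side','s30',(235,140,335,240),6)
"
```

```text
t 56.2 p [ 0.6118 -0.0266  0.1544] F [ 0.2346 -0.0444 -1.1271] gap 0.0263
[[-0.994, -0.109, 0.002], [-0.109, 0.994, -0.003], [-0.002, -0.003, -1.0]] q [-0.1674  0.5605  1.3759 -0.0023  1.2029 -1.8462]
```

View pics/s30.png

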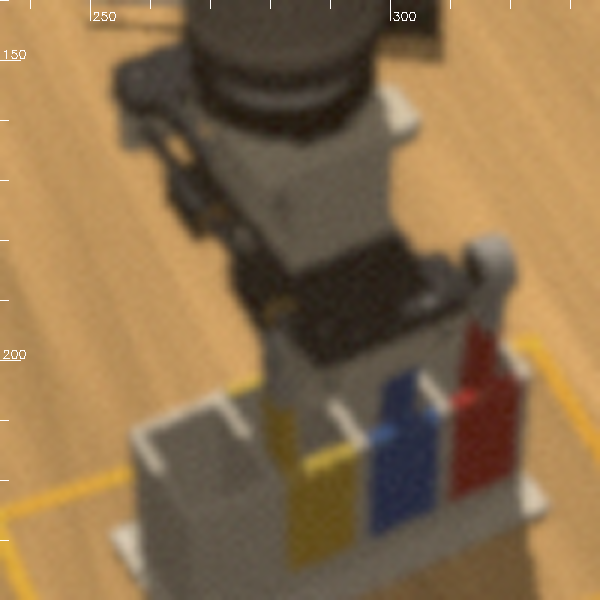

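Emit:
jog_arm --commands '[[[0,0,6,0,0,0,1],[0,0,11,0,0,0,1],[0,0,13,0,0,0,1],[0,0,13,0,0,0,1]]]' --squeeze 20

```text
time: 56.75
eef_pos: [0.6119, -0.0267, 0.1414]
ee_rot: [[-0.994, -0.109, 0.002], [-0.109, 0.994, -0.003], [-0.002, -0.003, -1.0]]
wrist_force: [-0.1, 1.0, -1.0]
finger_gap: 0.0273
```

Emit:
jog_arm --commands '[[[0,0,2,0,0,0,1],[0,0,4,0,0,0,1],[0,0,4,0,0,0,1]]]'

```text
time: 57.12
eef_pos: [0.6138, -0.0267, 0.1404]
ee_rot: [[-0.994, -0.109, 0.008], [-0.109, 0.994, -0.003], [-0.008, -0.004, -1.0]]
wrist_force: [-0.4, 0.9, 12.4]
finger_gap: 0.0273
```

Emit:
jog_arm --commands '[[[-1,0,-2,0,0,0,1],[-3,0,-2,0,0,0,1],[-6,0,-2,0,0,0,1],[-8,0,-2,0,0,0,1],[-8,0,-2,0,0,0,1]]]' --squeeze 8

```text
time: 57.75
eef_pos: [0.6217, -0.0258, 0.1421]
ee_rot: [[-0.994, -0.109, 0.008], [-0.109, 0.994, -0.003], [-0.007, -0.004, -1.0]]
wrist_force: [0.5, -0.4, -1.9]
finger_gap: 0.0276
```

Emit:
jog_arm --commands '[[[0,0,0,0,0,0,0.2],[0,0,0,0,0,0,0],[0,0,0,0,0,0,0],[0,0,0,0,0,0,0],[0,0,-30,0,0,0,0],[0,0,-80,0,0,0,0],[0,0,-130,0,0,0,0],[0,0,-130,0,0,0,0],[150,150,-130,0,0,0,0],[150,150,-130,0,0,0,0],[150,150,-130,0,0,0,0],[150,150,-130,0,0,0,0],[150,150,-130,0,0,0,0],[150,150,-130,0,0,0,0]]]'

```text
time: 59.5
eef_pos: [0.4559, 0.107, 0.2701]
ee_rot: [[-0.994, -0.109, 0.007], [-0.109, 0.994, -0.003], [-0.007, -0.004, -1.0]]
wrist_force: [0.4, -0.2, -0.0]
finger_gap: 0.0458
```

```bash
python3 -c "
from h import *
st()
snap('side','s31',(210,130,390,340),3)
snap('side','s32',(245,160,345,250),7,cv2.imread('pics/s31_full.png'))
snap('top','t32',(230,130,400,310),4)
"
```

```text
t 59.5 p [0.4559 0.107  0.2701] F [ 0.3654 -0.1913 -0.0024] gap 0.0458
[[-0.994, -0.109, 0.007], [-0.109, 0.994, -0.003], [-0.007, -0.004, -1.0]] q [ 0.0693  0.2     1.5981 -0.004   1.3362 -1.6094]
```

View pics/s31.png

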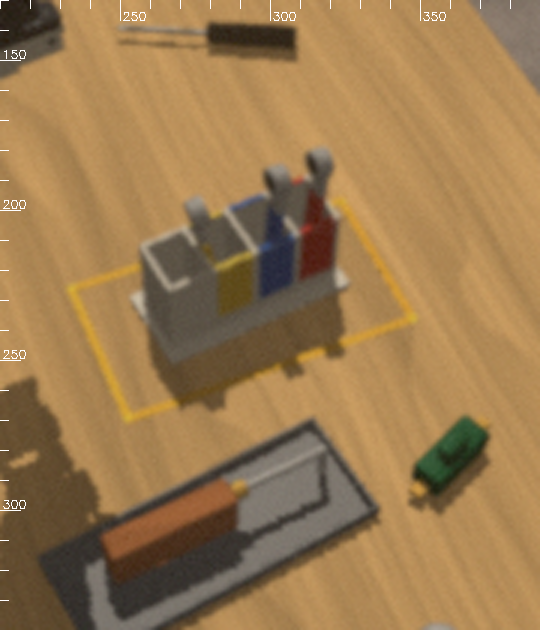

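View pics/s32.png

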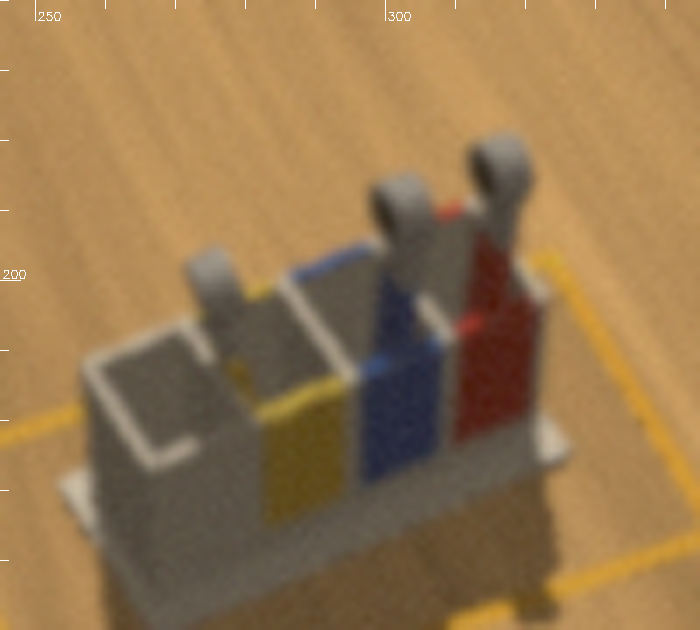

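View pics/t32.png

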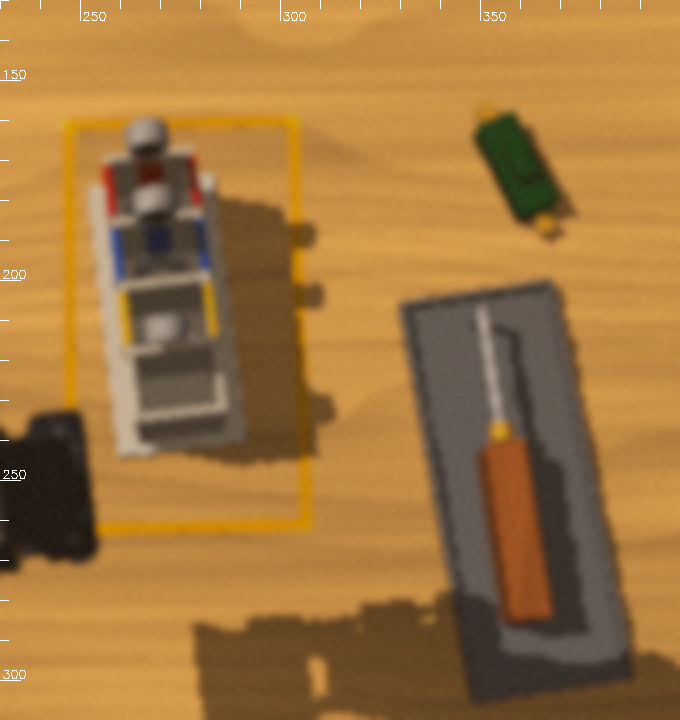

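```bash
python3 -c "
from h import *
np.set_printoptions(precision=4,suppress=True)
for n,s,t in(('y',(275.5,198.5),(270,211.5)),('b',(302.5,189),(268,179.5)),('r',(316.5,183.5),(266,164))):
    x,r=tri(s,t); d=x[:2]-[.6328,-.0226]; a=.108; print(n,x,r,'caddy xy',d[0]*np.cos(a)+d[1]*np.sin(a),-d[0]*np.sin(a)+d[1]*np.cos(a))
print(tri((319,279.5),(349.8,208)))
fitcaddy({'bl':(310.5,189.5),'br':(322.5,202),'fr':(267,226.5),'fl':(257.5,212)},{'bl':(256,169.5),'br':(278.5,167.5),'fr':(286.5,233)})
"
```

```text
y [ 0.5927 -0.0211  0.1509] [0.0023] caddy xy -0.03965437345599977 0.005819181955178681
b [ 0.6747 -0.0172  0.1495] [0.0004] caddy xy 0.04220337290559698 0.0008288633508466972
r [ 0.7175 -0.0128  0.148 ] [0.0021] caddy xy 0.08528537147563545 0.0005642047665105083
(array([ 0.6235, -0.2376,  0.0443]), array([0.0048]))
side [ 0.6358 -0.0216  0.1128] 0.006141890926229632
top [ 0.6316 -0.0233  0.0958] 0.0010347349023380747
caddy [ 0.6337 -0.0225  0.1043] 5.977767492593742
red [ 0.6993 -0.0156]
blue [ 0.6556 -0.0202]
yel [ 0.6118 -0.0248]
```

```bash
python3 -c "
from rig import job
print(job.job_done())"
```

```text
the job is handed in; nothing more can be done
None
```

The job is handed in at about 59.5 s of the 210 s limit. All three spanners were present and each stands in the pocket of its own colour. `job_done` gives no verdict, so the results below are from my own checks.

**What I did**
- I took the hook from its tray and dragged the caddy into the outline with a pull of about 4 N. The gripper stayed clear of the caddy.
- I put the hook back in the tray.
- I loaded red, blue and yellow in that order. Each was pinched at 50 N, eased in steps to 5 N until it hung straight, clamped again, lowered until the jaw touched the floor, nudged back and released.

**What the last pictures showed**
- **Caddy:** flat, centre at about (0.634, -0.022), roughly 8 mm (x) and 12 mm (y) from the outline's centre, turned about 6°.
- **Spanners:** the ring centres read about 0.15 m high, which fits jaws resting on the pocket floors.
- **Hook:** lying wholly in the tray, well inside its limits.
- **Bystanders:** the screwdriver and fuse carrier showed no movement. The torch was mostly outside these last crops, but the arm never worked near it.
- **Arm:** drawn back and clear, with the fingers open.

**What disagreed**
- The yellow spanner leans slightly forward despite the nudge back. I estimate under 0.3 rad, against the 0.6 limit.
- The two cameras differed from each other by about 4 to 6 mm, so I used their mean.

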